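# Swap the spent bottle at the back of the stain stand

## Robot

A 6-joint arm with a two-finger parallel gripper is mounted at the origin on a cart in front of the work surface, level with it; the furniture and walls round the work are solid. World frame = base frame: x ahead of the robot, y to its left, z up, the work surface at z = 0. Lengths are in m, angles in rad, forces in N, time in s.
With the tool pointing down it reaches from about 0.325 to 0.875 m from the base axis. Payload 4.4 kg.
Tool frame: the origin (TCP) lies between the finger pads; the fingertips stand 8 mm ahead of it and the grasp point (between the pads) lies 11 mm behind it; z points along the fingers, y is the direction in which the jaws open and shut (so a half turn about z gives the same grasp; the last joint's range is limited). The gripper opens to 85 mm and grips with 20 to 120 N. Pads are 22 mm wide; open, the fingers measure 114 mm over their backs; the gripper's body (76 mm by 85 mm) begins 54 mm behind the grasp point. The pads swing forward as they close: fully open they stand 13 mm farther back than shut.
Start: joints at [-1.411, 0.207, 1.542, -0, 1.393, -0.15], TCP at [0.176, -0.547, 0.239] pointing down, gripper open.
Joint ranges: [-2.73, 2.73], [-0.86, 2.22], [0.23, 2.46], [-1.11, 4.25], [0.08, 2.63], [-2.82, 2.82]. Speed limits (rad/s): [2.79, 2.79, 3.14, 3.14, 3.14, 3.14].

## Interface

Orientations are given as a 3x3 rotation matrix whose columns are the frame's x, y, z axes.
In Python, from workcell import arm, vision, ticket gives the robot as it stands. The module is installed in compiled form; this text tells all that it offers.
- The arm moves only by the tool step_arm, never from a script. Its argument "series" is a list of rows, each a list of 4 numbers: the shift along the tool's x, y, z in mm, then the turn about the tool's z in degrees. A call has 1 to 12 rows; each row is the pose to reach, as a shift and turn from the pose commanded when the call began, along the tool's axes at that moment; what a row does not reach only later rows make up. A row lasts 1/10 s, in which the tool goes at most 50 mm and 8.59 degrees, less where a joint would pass 70% of its speed; a pose out of reach is approached as far as the arm can. A call with a gripper value outside its range is refused whole. "hand" is the finger opening in mm, from 0 to 85.4, set as the call begins (left out, the last holds). The fingers move at their own pace and stop on an object; "newtons" is the grip in N (left out, the last holds). Time passes only in rows, so rows that repeat a pose let the fingers close. It gives the time, the measured TCP pose, the force and the opening at its end, in the units of the state.
- arm.state(): the state, without advancing time (a new reading comes with each control period).
- vision.snapshot(name): name is "scene" or "top"; returns the picture (480x640x3 uint8, red, green, blue); there is no depth.
- vision.get_calibration(name): a dict with "vertical_fov" (degrees; the focal length in pixels is half the picture's height over the tangent of half this angle, whatever the lens; pixels are square), "cx", "cy" (the principal point, pixels), "extrinsics" (4x4, takes a point from world to camera coordinates). Camera axes: x right, y down, z forward; pixel columns grow to the right and rows downward; lengths in m; the calibration is good to about 2 mm. A picture is of the moment at which its call begins. get_calibration takes no time and is no camera call.
- ticket.job_done(): hands the job in, once; it reports no verdict.
The state is a dict: "clock": time; "joints": joint angles; "joint_velocities": joint speeds; "tau": joint torques, N m; "tool_pos": TCP position; "orientation": TCP orientation; "contact_force": force on the tool from outside, world axes, zero at the start; "wrist_torque": the same for the moment, N m; "opening": opening from 0.0 (shut) to 1.0 (fully open).
Only numpy, scipy, OpenCV 4.12 (cv2) and the standard library are available. Lean on these libraries where they do the work, as an engineer would, in place of code of your own. Each camera call takes 0.05 s, during which the arm holds its last target.

## Task

Swap the spent red-capped bottle at the back of the bottle stand for the fresh one of the same kind that stands on the worktop: first set the two brown bottles in front of it upright in the oblong tray, then stand the spent bottle upright in the square tray, and stand the fresh one centred on the rear spot of the stand. Only when the swap is done, put the two brown bottles back, each where it stood before. Keep all bottles upright and leave the swab glass alone.

Things in the scene. Friction and masses are not known exactly. Their poses are not given: they have to be found in the camera images.
- stand: Bottle stand, fixed: flat grey board 120 (x) x 165 (y) x 8 mm with 3 dark standing spots. Origin: underside, below the rear spot; x to its back, y left, z up. Front spots at x -25, y +45 and -45 mm. Bottles stand 8 mm above the origin. Behind the rear spot a steel back stop: y -27 to +27, front face at x +24 mm, 4 mm thick, top at 81 mm. Board from x -75 to +45 mm. Yaw varies.
- holding_tray: The oblong tray: shallow open steel tray, fixed, 90 (x) x 170 (y) x 12 mm high, walls and floor 3 mm; empty at the start. Origin: centre of its underside, x and y along its sides. Room for two bottles side by side along y.
- return_tray: The square tray: shallow open steel tray, fixed, 90 x 90 x 12 mm high, walls and floor 3 mm; empty at the start. Origin: centre of its underside, x and y along its sides.
- big_bottle: The bigger front bottle: round medicine bottle, brown glass, a white cap, diameter 44 mm, 90 mm tall (straight body up to about 74 mm, narrower screw cap above). Loose, about 50 g. Origin: centre of its underside, z up; yaw arbitrary. It starts on one of the stand's two front spots, left or right.
- medium_bottle: The smaller front bottle: round medicine bottle, brown glass, a black cap, diameter 40 mm, 85 mm tall (straight body up to about 70 mm, narrower screw cap above). Loose, about 50 g. Origin: centre of its underside, z up; yaw arbitrary. It starts on the other front spot.
- spent_bottle: The spent bottle: round medicine bottle, white plastic, a red cap, diameter 34 mm, 70 mm tall (straight body up to about 57 mm, narrower screw cap above). Loose, about 50 g. Origin: centre of its underside, z up; yaw arbitrary. Starts on the stand's rear spot, behind and between the two brown bottles, about 10 mm from each: no room for fingers while they are there.
- fresh_bottle: The fresh bottle: round medicine bottle, white plastic, a red cap, diameter 34 mm, 70 mm tall (straight body up to about 57 mm, narrower screw cap above). Loose, about 50 g. Origin: centre of its underside, z up; yaw arbitrary. It looks the same as the spent bottle but starts by itself on the bare worktop, away from the stand.
- swab_glass: Bystander: small drinking-glass shaped tumbler with wooden applicators, 42 mm in diameter, 86 mm tall, loose, on the worktop between the trays and the stand. Origin: centre of its underside. To be left alone.
Things that resemble listed ones, but are neither listed nor needed, are in the scene too. Leave any blue or green look-alike of the big_bottle alone.

How it is judged:
By the outcome, as a careful person would: the job done as asked, in the order asked, and still so for the second after the job is handed in, with the robot touching nothing.
It also fails if it takes over 138 s, if anything falls off the work surface, if the arm or the gripper's body presses on something with over 40 N, if the wrist force passes 120 N, or if a joint passes its speed limit or range.

## Working session

There is one attempt and no reset: what is moved stays moved. The work goes in short steps, Python scripts to look and compute and a tool call to move; the robot and the scene stay as the last step left them, time stands still between calls to the robot, and variables do not carry over. Pictures are saved under pics/ and viewed, and the job is handed in when it is done.

Besides the shell and the picture viewer there is one more tool, called after "Emit:" as name(argument=value, ...) on one line, values as JSON. step_arm: Moves the arm, as the interface text tells. Its arguments: {"type":"object","properties":{"series":{"type":"array","items":{"type":"array","items":{"type":"number"}}},"hand":{"type":"number"},"newtons":{"type":"number"}},"required":["series"]}

```bash
mkdir -p pics; python3 - <<'E'
from workcell import arm, vision
import cv2
s=arm.state()
for k,v in s.items(): print(k,v)
for n in ("scene","top"):
    print(n,vision.get_calibration(n))
    cv2.imwrite(f"pics/{n}0.png",vision.snapshot(n)[:,:,::-1])
E
```

```text
clock 0.0
joints [-1.41046890e+00  2.07445209e-01  1.54300428e+00  5.84854780e-06
  1.39347614e+00 -1.50503190e-01]
joint_velocities [-0.00036566  0.00133529  0.00051668  0.0002096   0.00063491  0.00018338]
tau [ 9.33759511e-04 -3.83034575e+01 -2.91593224e+01 -1.46949797e-04
  1.04491442e-02 -7.98476293e-06]
tool_pos [ 0.17573079 -0.54669565  0.23808756]
orientation [[ 9.52080237e-01  3.05848146e-01 -3.66756240e-04]
 [ 3.05848160e-01 -9.52077515e-01  2.30397223e-03]
 [ 3.55485267e-04 -2.30573815e-03 -9.99997279e-01]]
contact_force [ 0.18745089 -1.19239279 -0.5322525 ]
wrist_torque [ 0.02040499 -0.0050491   0.00810935]
opening 1.002933665500674
scene {'vertical_fov': 47.43860902332794, 'cx': 319.13044391718375, 'cy': 232.21432092646748, 'extrinsics': array([[ 0.31212402, -0.95002384, -0.00577079, -0.21621893],
       [-0.43350945, -0.13701638, -0.89067169,  0.33356815],
       [ 0.84536865,  0.28050173, -0.45461042,  0.55038779],
       [ 0.        ,  0.        ,  0.        ,  1.        ]])}
top {'vertical_fov': 43.20084018448256, 'cx': 322.0365250611109, 'cy': 245.07203280367295, 'extrinsics': array([[ 9.22529118e-03, -9.99957386e-01, -3.46712315e-04,
         3.64620103e-03],
       [-9.87776331e-01, -9.05895688e-03, -1.55614442e-01,
         6.32369154e-01],
       [ 1.55604670e-01,  1.77806276e-03, -9.87817810e-01,
         1.17881560e+00],
       [ 0.00000000e+00,  0.00000000e+00,  0.00000000e+00,
         1.00000000e+00]])}
```

View pics/scene0.png

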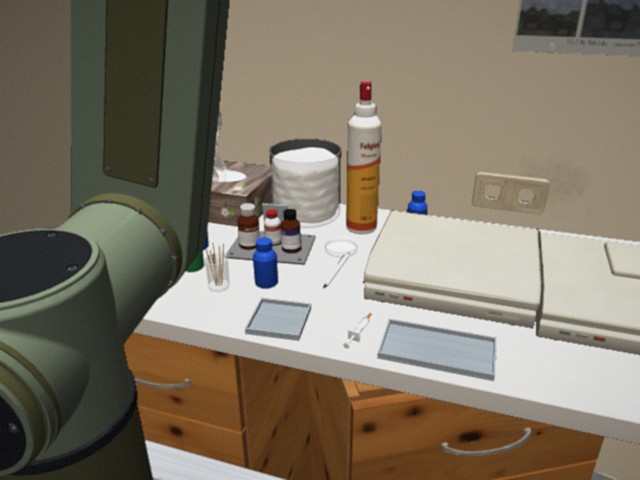

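View pics/top0.png

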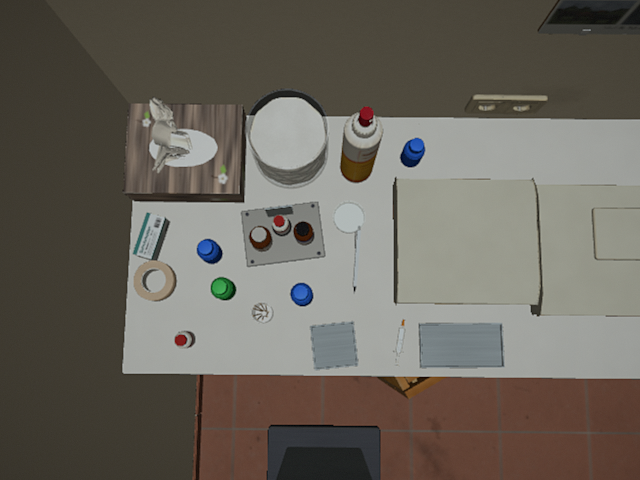

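The top view shows the stand at (283,233), with a white-capped brown bottle at (260,237), a black-capped brown one at (304,231) and a red-capped one at (281,226). The fresh red-capped bottle stands alone at (184,340). The square tray is at (334,345), the oblong tray at (461,345) and the swab glass at (262,312). The blue and green look-alikes are at (302,294), (222,288), (208,250) and (413,152).

```bash
cat > h.py <<'E'
import numpy as np, cv2
from workcell import arm, vision
def cam(n):
    c=vision.get_calibration(n); f=240/np.tan(np.radians(c['vertical_fov']/2))
    return f,c['cx'],c['cy'],np.array(c['extrinsics'])
def p2w(n,u,v,z):
    f,cx,cy,T=cam(n);R=T[:3,:3];t=T[:3,3]
    o=-R.T@t; d=R.T@np.array([(u-cx)/f,(v-cy)/f,1]); return o+d*(z-o[2])/d[2]
def w2p(n,p):
    f,cx,cy,T=cam(n); q=T[:3,:3]@np.array(p)+T[:3,3]; return np.array([cx+f*q[0]/q[2],cy+f*q[1]/q[2]])
def crop(n,u0,v0,u1,v1,k,name,img=None):
    im=vision.snapshot(n)[:,:,::-1] if img is None else img
    c=cv2.resize(im[v0:v1,u0:u1],None,fx=k,fy=k,interpolation=cv2.INTER_CUBIC)
    for u in range((u0+9)//10*10,u1,10):
        cv2.line(c,((u-u0)*k,0),((u-u0)*k,6 if u%50 else 14),(0,0,255),1)
        if u%20==0: cv2.putText(c,str(u),((u-u0)*k-10,24),0,.35,(0,0,255),1)
    for v in range((v0+9)//10*10,v1,10):
        cv2.line(c,(0,(v-v0)*k),(6,(v-v0)*k),(0,0,255),1)
        if v%20==0: cv2.putText(c,str(v),(8,(v-v0)*k+4),0,.35,(0,0,255),1)
    cv2.imwrite(f"pics/{name}.png",c); 
E
python3 - <<'E'
from h import *
t=cv2.imread("pics/top0.png"); s=cv2.imread("pics/scene0.png")
crop("top",235,195,335,270,8,"c_stand",t)
crop("top",300,310,510,380,3,"c_trays",t)
crop("top",165,290,285,360,6,"c_fresh",t)
crop("scene",200,190,330,300,6,"c_sc",s)
E
```

```text
(no output)
```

View pics/c_stand.png

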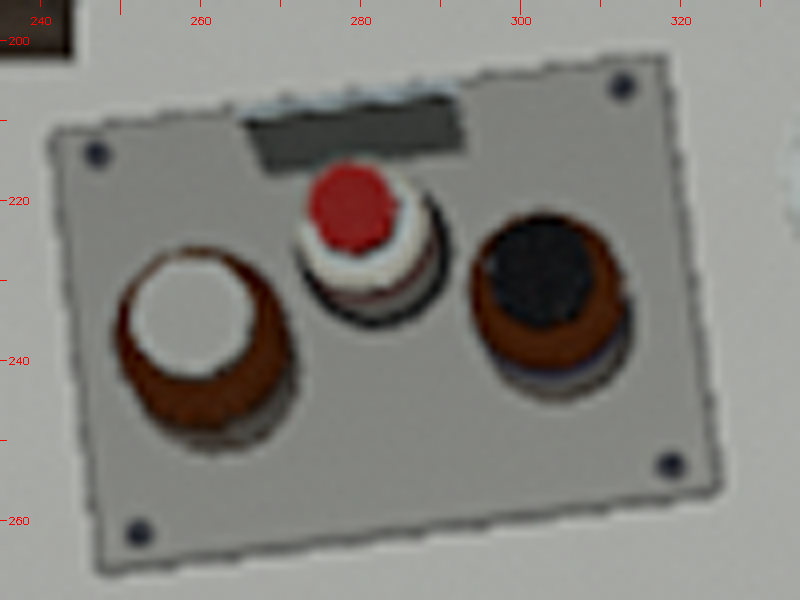

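View pics/c_trays.png

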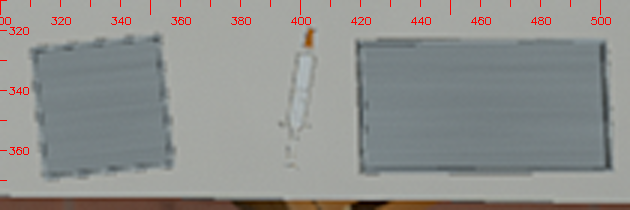

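View pics/c_fresh.png

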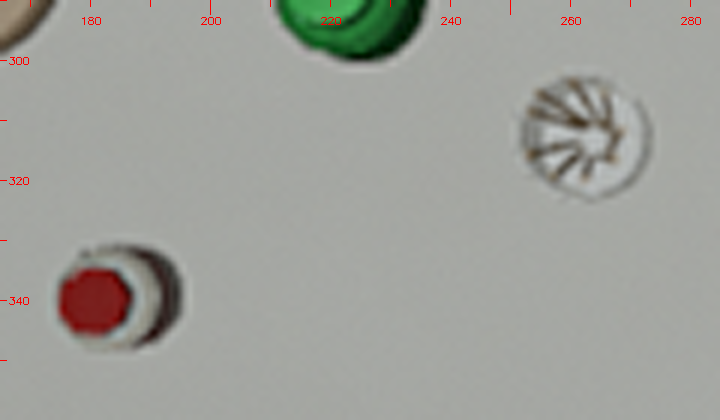

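View pics/c_sc.png

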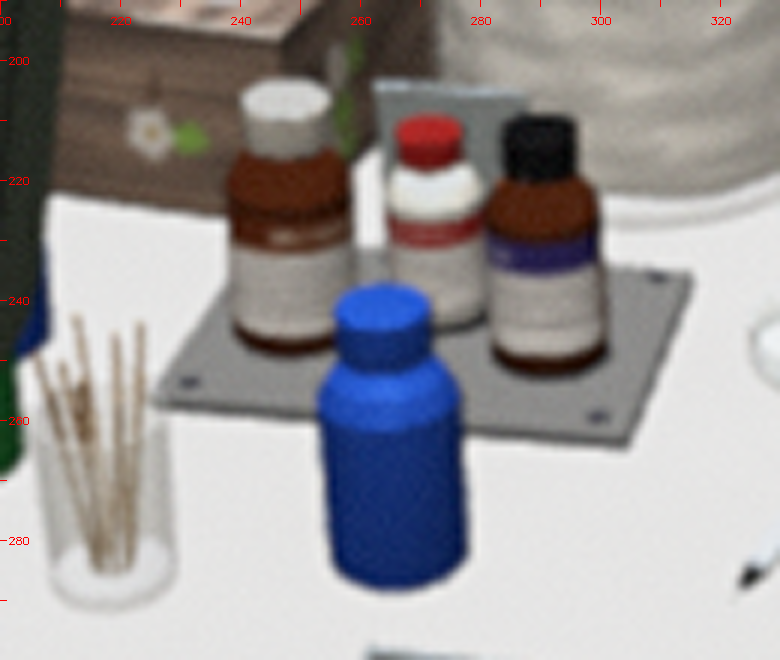

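```bash
python3 - <<'E'
from h import *
np.set_printoptions(precision=4,suppress=True)
def rect(cs,z):
    P=np.array([p2w("top",u,v,z)[:2] for u,v in cs]) # TL TR BR BL
    c=P.mean(0); 
    yl=((P[0]-P[1])+(P[3]-P[2]))/2; xl=((P[0]-P[3])+(P[1]-P[2]))/2
    ya=np.degrees(np.arctan2(-yl[0],yl[1])); xa=np.degrees(np.arctan2(xl[1],xl[0]))
    print("centre",c,"x",np.linalg.norm(xl),"y",np.linalg.norm(yl),"yaw",ya,xa); return c,np.radians(ya)
c,y=rect([(241.5,211.5),(318,202.5),(325,256.5),(247.5,266.5)],.008)
R=np.array([[np.cos(y),-np.sin(y)],[np.sin(y),np.cos(y)]])
o=c+R@[.015,0]
print("origin",o,"L",o+R@[-.025,.045],"R",o+R@[-.025,-.045])
rect([(310,326),(353,321.5),(358,365),(314.5,368.5)],.012)
rect([(418.5,323.5),(502,323),(504,366.5),(420,367)],.012)
for n,u,v,z in [("big",259.2,234,.098),("spent",279,221,.078),("med",303,229,.093),("fresh",181,340,.07),("swab",264,313,.05),("bluefront",302,294,.08)]: print(n,p2w("top",u,v,z), np.linalg.norm(p2w("top",u,v,z)[:2]))
for n,u,v,z in [("big",247,207,.098),("spent",271,213,.078),("med",290,212,.093),("blue",264,291,.0)]:print(n,p2w("scene",u,v,z))
E
```

```text
centre [0.6615 0.0917] x 0.1172284435133902 y 0.16289479976836183 yaw 7.6687095207363365 7.799376807133959
origin [0.6764 0.0937] L [0.6456 0.135 ] R [0.6576 0.0458]
centre [ 0.4322 -0.0165] x 0.0868934485800842 y 0.08844771086872108 yaw 5.748709604971367 6.740873086445573
centre [ 0.4351 -0.2755] x 0.0873925581086203 y 0.17054293147429392 yaw 0.8662090178693252 0.8186939944239925
big [0.6454 0.1322 0.098 ] 0.6588081298696015
spent [0.6756 0.0956 0.078 ] 0.6822830587749972
med [0.657 0.047 0.093] 0.6587161884895573
fresh [0.4397 0.2819 0.07  ] 0.5223343950983046
swab [0.4943 0.1237 0.05  ] 0.5095459743406571
bluefront [0.5305 0.0476 0.08  ] 0.5326614607944496
big [0.6415 0.1335 0.098 ]
spent [0.6692 0.0945 0.078 ]
med [0.6552 0.0475 0.093 ]
blue [0.5087 0.045  0.    ]
```

```bash
cat >> h.py <<'E'
np.set_printoptions(precision=4,suppress=True)
def plan(x,y,z,yaw):
    s=arm.state();R=np.array(s['orientation']);p=np.array(s['tool_pos'])
    d=R.T@(np.array([x,y,z])-p)*1000
    yw=np.degrees(np.arctan2(R[1,0],R[0,0])); t=-((yaw-yw+180)%360-180)
    print("shift",d.round(1),"turn",round(t,2),"rows",max(np.linalg.norm(d)/50,abs(t)/8.59).round(1),"| t",round(s['clock'],2),p,round(yw,2),s['contact_force'].round(1) if hasattr(s['contact_force'],'round') else s['contact_force'],round(s['opening'],3))
E
python3 - <<'E'
from h import *
plan(.657,.0465,.25,97.7)
plan(.657,.0465,.048,97.7)
E
```

```text
shift [ 639.7 -417.7  -10.7] turn -79.89 rows 15.3 | t 0.1 [ 0.1757 -0.5468  0.2382] 17.81 [-0.3  0.3 -0.6] 1.001
shift [ 639.6 -417.3  191.3] turn -79.89 rows 15.7 | t 0.1 [ 0.1757 -0.5468  0.2382] 17.81 [-0.3  0.3 -0.6] 1.001
```

Emit:
step_arm(series=[[15,-10,-4,-4],[45,-30,-8,-10],[85,-56,-10,-18],[126,-82,-11,-26],[167,-109,-11,-34],[208,-136,-11,-42],[249,-163,-11,-50],[290,-190,-11,-58],[331,-216,-11,-66],[372,-243,-11,-74],[413,-270,-11,-80],[454,-296,-11,-80]], hand=64, newtons=50)

```text
clock: 1.3
tool_pos: [0.5182, -0.1248, 0.2499]
orientation: [[-0.138, 0.99, -0.001], [0.99, 0.138, 0.0], [0.0, -0.001, -1.0]]
contact_force: [1.4, -0.7, -1.1]
opening: 0.754
```

```bash
python3 -c "
from h import *
plan(.657,.0465,.25,97.7)"
```

```text
shift [150.5 161.1  -0.2] turn 0.22 rows 4.4 | t 1.3 [ 0.5182 -0.1248  0.2499] 97.92 [ 1.4 -0.7 -1.1] 0.754
```

Emit:
step_arm(series=[[30,32,0,0],[63,67,0,0],[96,103,0,0],[128,137,0,0],[145,155,0,0],[151,161,0,0],[151,161,0,0],[151,161,0,0],[151,161,0,0]])

```text
clock: 2.2
tool_pos: [0.6558, 0.0432, 0.2503]
orientation: [[-0.134, 0.991, -0.001], [0.991, 0.134, -0.0], [-0.0, -0.001, -1.0]]
contact_force: [-1.0, -0.1, 0.1]
opening: 0.75
```

```bash
python3 - <<'E'
from h import *
plan(.657,.0465,.048,97.7)
cv2.imwrite("pics/s1.png",vision.snapshot("scene")[:,:,::-1]);crop("top",210,170,370,290,5,"t1")
E
```

```text
shift [  3.2   1.7 202.3] turn 0.0 rows 4.0 | t 2.2 [0.6558 0.0432 0.2503] 97.7 [-1.  -0.1  0.1] 0.75
```

View pics/s1.png

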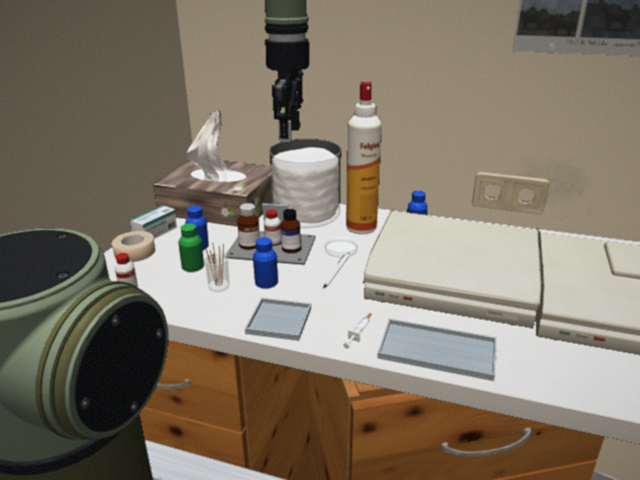

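The gripper is above the medium bottle at about (290,130), clear of everything. The candidate list still fits: the black-capped brown bottle at (290,235) is medium_bottle. Next is the descent.

Emit:
step_arm(series=[[3,2,20,0],[3,2,55,0],[3,2,95,0],[3,2,135,0],[3,2,160,0],[3,2,180,0],[3,2,194,0],[3,2,202,0],[3,2,202,0]])

```text
clock: 3.2
tool_pos: [0.6575, 0.0476, 0.0475]
orientation: [[-0.135, 0.991, -0.002], [0.991, 0.135, 0.0], [0.0, -0.002, -1.0]]
contact_force: [-0.3, -0.2, -0.1]
opening: 0.751
```

```bash
python3 - <<'E'
from h import *
plan(.657,.0465,.048,97.7)
crop("top",210,170,370,290,5,"t2"); crop("scene",200,170,330,270,6,"s2")
E
```

```text
shift [-1.  -0.7 -0.5] turn 0.08 rows 0.0 | t 3.2 [0.6575 0.0476 0.0475] 97.78 [-0.3 -0.2 -0.1] 0.751
```

View pics/s2.png

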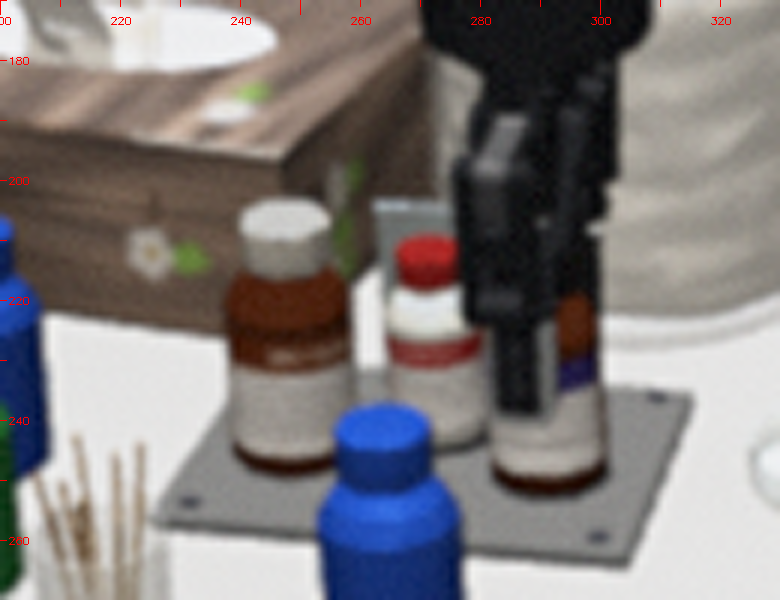

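View pics/t2.png

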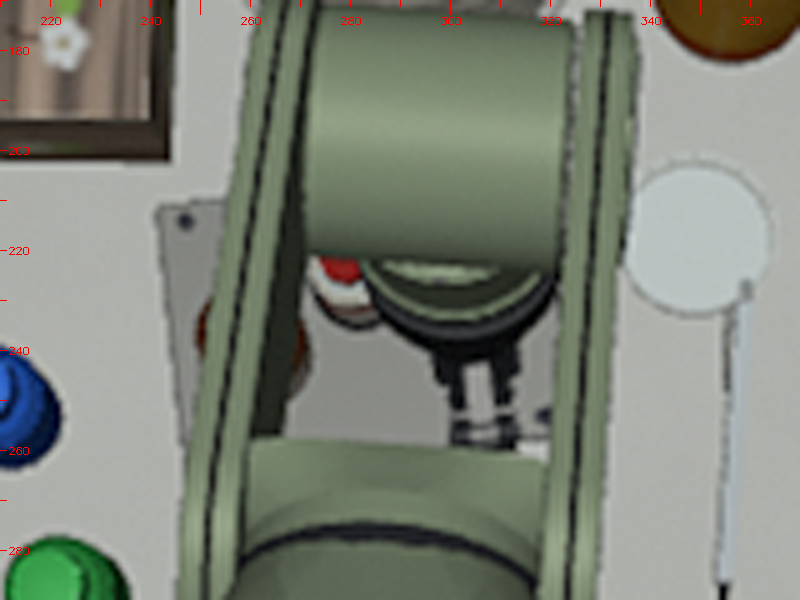

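The fingers straddle the black-capped bottle, with the front finger at about (287,230) in the scene crop. The white bottle is free of the gripper. Closing now.

Emit:
step_arm(series=[[-1,-1,0,0],[-1,-1,0,0],[-1,-1,0,0],[-1,-1,0,0],[-1,-1,0,0],[-1,-1,0,0],[-1,-1,0,0],[-1,-1,0,0]], hand=30, newtons=50)

```text
clock: 4.1
tool_pos: [0.6584, 0.0467, 0.05]
orientation: [[-0.136, 0.991, 0.003], [0.991, 0.136, -0.0], [-0.001, 0.002, -1.0]]
contact_force: [-0.4, -0.5, 5.7]
opening: 0.45
```

Emit:
step_arm(series=[[0,0,-5,0],[0,0,-20,0],[0,0,-50,0],[0,0,-90,0],[0,0,-130,0],[0,0,-160,0],[0,0,-175,0],[0,0,-180,0],[0,0,-180,0]])

```text
clock: 5.0
tool_pos: [0.657, 0.0468, 0.228]
orientation: [[-0.136, 0.991, -0.0], [0.991, 0.136, 0.0], [0.0, -0.0, -1.0]]
contact_force: [0.7, 0.2, -0.1]
opening: 0.445
```

```bash
python3 - <<'E'
from h import *
plan(.4345,-.2355,.228,90.9)
crop("scene",200,50,360,210,4,"s3")
E
```

```text
shift [-249.5 -258.8    0.1] turn 6.91 rows 7.2 | t 5.0 [0.657  0.0468 0.228 ] 97.81 [ 0.7  0.2 -0.1] 0.445
```

View pics/s3.png

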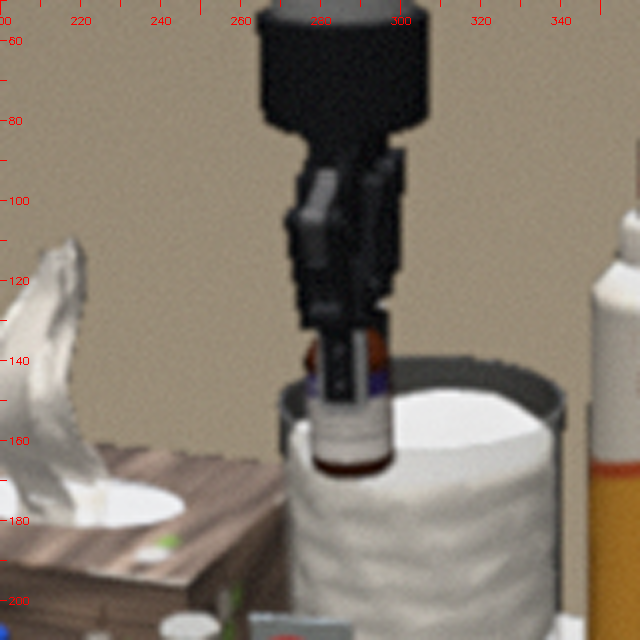

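The bottle hangs upright in the grip at (287,150), clear of the stand. Carrying it to the near half of the oblong tray.

Emit:
step_arm(series=[[-10,-10,0,0],[-32,-33,0,2],[-62,-65,0,4],[-95,-98,0,6],[-128,-133,0,7],[-161,-167,0,7],[-194,-201,0,7],[-222,-230,0,7],[-240,-249,0,7],[-249,-259,0,7],[-249,-259,0,7],[-249,-259,0,7]])

```text
clock: 6.25
tool_pos: [0.4344, -0.2344, 0.2276]
orientation: [[-0.014, 1.0, -0.001], [1.0, 0.014, 0.001], [0.001, -0.001, -1.0]]
contact_force: [-0.1, 0.3, -0.4]
opening: 0.448
```

```bash
python3 - <<'E'
from h import *
plan(.4345,-.2355,.047,90.9)
E
```

```text
shift [ -1.3   0.1 180.6] turn -0.11 rows 3.6 | t 6.25 [ 0.4344 -0.2344  0.2276] 90.79 [-0.1  0.3 -0.4] 0.448
```

Emit:
step_arm(series=[[-1,0,15,0],[-1,0,50,0],[-1,0,90,0],[-1,0,125,0],[-1,0,150,0],[-1,0,165,0],[-1,0,174,0],[-1,0,179,0],[-1,0,180,0],[-1,0,180,0]])

```text
clock: 7.25
tool_pos: [0.4353, -0.2363, 0.049]
orientation: [[-0.015, 1.0, 0.001], [1.0, 0.015, -0.001], [-0.001, 0.001, -1.0]]
contact_force: [-0.4, 0.1, 0.0]
opening: 0.446
```

```bash
python3 - <<'E'
from h import *
plan(.4345,-.2355,.045,90.9)
crop("scene",370,220,510,390,4,"s4")
E
```

```text
shift [ 0.8 -0.8  4. ] turn -0.06 rows 0.1 | t 7.25 [ 0.4353 -0.2363  0.049 ] 90.84 [-0.4  0.1  0. ] 0.446
```

View pics/s4.png

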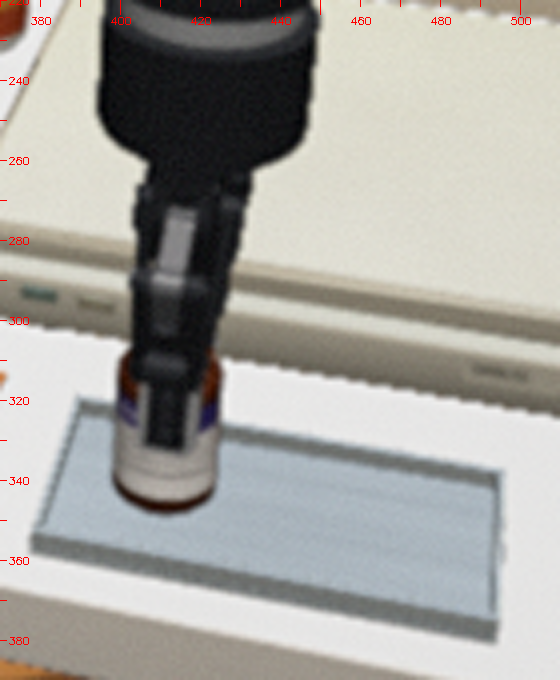

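The bottle is inside the tray's walls, its bottom edge at (412,345), and nothing is touching yet. Lowering in millimetres until it touches.

Emit:
step_arm(series=[[0,0,2,0],[0,0,3,0],[0,0,3,0],[0,0,3,0]])

```text
clock: 7.7
tool_pos: [0.4345, -0.2362, 0.0454]
orientation: [[-0.014, 1.0, 0.0], [1.0, 0.014, -0.0], [-0.0, 0.0, -1.0]]
contact_force: [-0.2, 0.3, -0.0]
opening: 0.445
```

Emit:
step_arm(series=[[0,0,1,0],[0,0,1,0],[0,0,1,0]])

```text
clock: 8.0
tool_pos: [0.4347, -0.2364, 0.045]
orientation: [[-0.014, 1.0, 0.0], [1.0, 0.014, -0.0], [-0.0, 0.0, -1.0]]
contact_force: [-1.7, 0.9, 5.7]
opening: 0.447
```

Emit:
step_arm(series=[[0,0,0,0],[0,0,0,0],[0,0,0,0],[0,0,0,0],[0,0,-10,0],[0,0,-40,0],[0,0,-85,0],[0,0,-130,0],[0,0,-165,0],[0,0,-180,0],[0,0,-180,0]], hand=66)

```text
clock: 9.1
tool_pos: [0.4364, -0.2375, 0.2285]
orientation: [[-0.014, 1.0, 0.007], [1.0, 0.014, -0.005], [-0.005, 0.006, -1.0]]
contact_force: [-0.2, -0.2, 0.0]
opening: 0.772
```

```bash
python3 - <<'E'
from h import *
plan(.6455,.1332,.228,97.7)
crop("scene",370,220,510,390,4,"s5")
E
```

```text
shift [367.7 214.4  -0.1] turn -6.89 rows 8.5 | t 9.1 [ 0.4364 -0.2375  0.2285] 90.81 [-0.2 -0.2  0. ] 0.772
```

View pics/s5.png

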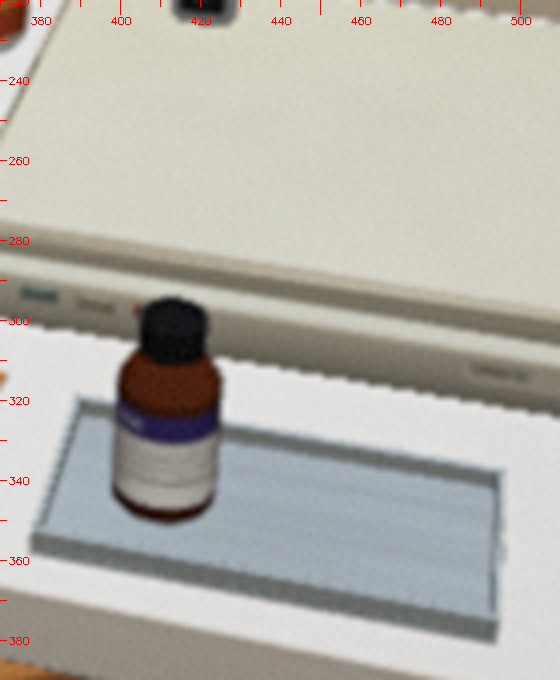

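The medium bottle stands upright in the tray, centred near (411,345). Now the big bottle.

Emit:
step_arm(series=[[15,9,0,-1],[45,26,0,-3],[85,49,0,-5],[127,74,0,-7],[169,99,0,-7],[212,124,0,-7],[255,149,0,-7],[297,173,0,-7],[335,195,0,-7],[358,209,0,-7],[368,214,0,-7],[368,214,0,-7]])

```text
clock: 10.35
tool_pos: [0.6424, 0.1359, 0.222]
orientation: [[-0.138, 0.99, -0.004], [0.99, 0.138, -0.0], [0.0, -0.004, -1.0]]
contact_force: [-0.9, -0.2, -0.3]
opening: 0.769
```

Emit:
step_arm(series=[[0,0,0,0]])

```text
clock: 10.45
tool_pos: [0.6423, 0.1338, 0.2229]
orientation: [[-0.135, 0.991, -0.003], [0.991, 0.135, -0.001], [-0.001, -0.003, -1.0]]
contact_force: [0.2, 0.1, -0.6]
opening: 0.772
```

```bash
python3 - <<'E'
from h import *
plan(.6455,.1332,.048,97.7)
E
```

```text
shift [ -1.    3.6 174.9] turn 0.08 rows 3.5 | t 10.45 [0.6423 0.1338 0.2229] 97.78 [ 0.2  0.1 -0.6] 0.772
```

Emit:
step_arm(series=[[0,3,10,0],[0,3,40,0],[0,3,80,0],[0,3,115,0],[0,3,140,0],[0,3,157,0],[0,3,168,0],[0,3,174,0],[0,3,174,0],[0,3,174,0]])

```text
clock: 11.45
tool_pos: [0.6474, 0.1353, 0.0517]
orientation: [[-0.136, 0.991, 0.003], [0.991, 0.136, 0.0], [-0.0, 0.003, -1.0]]
contact_force: [1.2, 0.1, 0.0]
opening: 0.77
```

```bash
python3 - <<'E'
from h import *
plan(.6455,.1332,.048,97.7)
crop("scene",190,160,320,270,6,"s6")
E
```

```text
shift [-1.9 -2.2  3.7] turn 0.1 rows 0.1 | t 11.45 [0.6474 0.1353 0.0517] 97.8 [1.2 0.1 0. ] 0.77
```

View pics/s6.png

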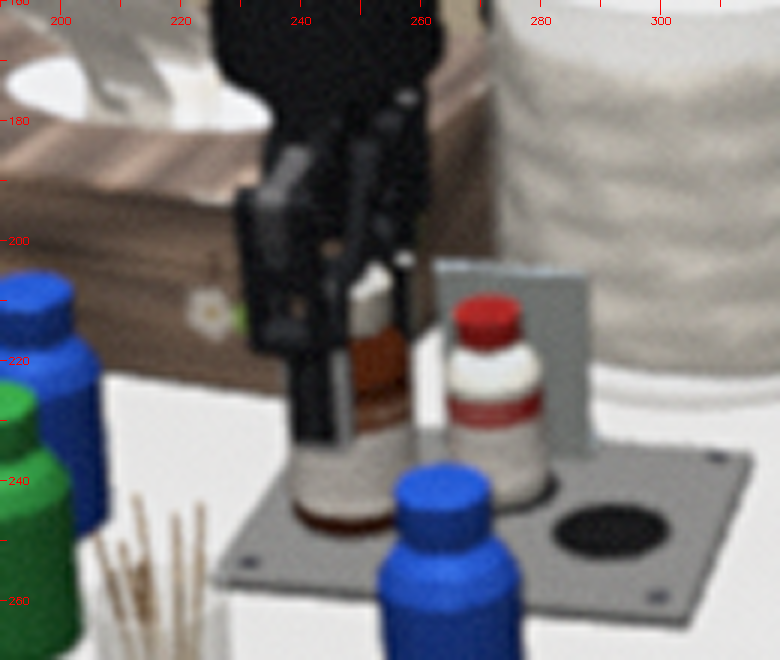

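The fingers straddle the white-capped bottle at (253,235), the spent bottle is clear, and the medium bottle's dark spot is now visible at (292,248). A small correction, then close and lift.

Emit:
step_arm(series=[[-1.5,-2,3,0],[-1.5,-2,3,0],[-1.5,-2,3,0]])

```text
clock: 11.8
tool_pos: [0.6445, 0.1335, 0.0475]
orientation: [[-0.136, 0.991, 0.0], [0.991, 0.136, -0.0], [-0.0, 0.0, -1.0]]
contact_force: [-0.2, 0.0, 0.3]
opening: 0.774
```

Emit:
step_arm(series=[[0,0,0,0],[0,0,0,0],[0,0,0,0],[0,0,0,0],[0,0,0,0],[0,0,0,0],[0,0,0,0]], hand=32)

```text
clock: 12.5
tool_pos: [0.645, 0.1336, 0.0478]
orientation: [[-0.136, 0.991, 0.001], [0.991, 0.136, 0.0], [-0.0, 0.001, -1.0]]
contact_force: [-0.1, 0.3, 3.4]
opening: 0.502
```

Emit:
step_arm(series=[[0,0,-5,0],[0,0,-20,0],[0,0,-50,0],[0,0,-90,0],[0,0,-130,0],[0,0,-160,0],[0,0,-175,0],[0,0,-180,0],[0,0,-180,0],[0,0,-180,0]])

```text
clock: 13.5
tool_pos: [0.6431, 0.1334, 0.2247]
orientation: [[-0.136, 0.991, -0.004], [0.991, 0.136, -0.0], [0.0, -0.004, -1.0]]
contact_force: [-0.8, -0.4, -1.0]
opening: 0.496
```

```bash
python3 - <<'E'
from h import *
plan(.4357,-.3155,.228,90.9)
print(p2w("scene",292,248.3,.008))
E
```

```text
shift [-416.6 -266.5   -2.2] turn 6.91 rows 9.9 | t 13.5 [0.6431 0.1334 0.2247] 97.81 [-0.8 -0.4 -1. ] 0.496
[0.6617 0.0483 0.008 ]
```

Emit:
step_arm(series=[[-12,-8,0,0],[-37,-24,0,2],[-74,-47,0,4],[-114,-73,0,6],[-155,-99,0,7],[-196,-125,0,7],[-237,-152,0,7],[-278,-178,0,7],[-319,-204,0,7],[-358,-229,0,7],[-388,-248,0,7],[-408,-261,0,7]])

```text
clock: 14.7
tool_pos: [0.4384, -0.3083, 0.2258]
orientation: [[-0.011, 1.0, -0.003], [1.0, 0.011, 0.001], [0.001, -0.003, -1.0]]
contact_force: [0.3, 0.1, -0.8]
opening: 0.499
```

Emit:
step_arm(series=[[-7,-5,0,0],[-9,-6,0,0],[-9,-6,0,0],[-9,-6,0,0]])

```text
clock: 15.1
tool_pos: [0.4358, -0.314, 0.227]
orientation: [[-0.016, 1.0, -0.0], [1.0, 0.016, 0.001], [0.001, -0.0, -1.0]]
contact_force: [0.3, 0.9, 0.0]
opening: 0.496
```

```bash
python3 - <<'E'
from h import *
plan(.4357,-.3155,.046,90.9)
E
```

```text
shift [ -1.7  -0.1 181. ] turn -0.01 rows 3.6 | t 15.1 [ 0.4358 -0.314   0.227 ] 90.89 [0.3 0.9 0. ] 0.496
```

Emit:
step_arm(series=[[-2,0,15,0],[-2,0,50,0],[-2,0,90,0],[-2,0,125,0],[-2,0,150,0],[-2,0,165,0],[-2,0,174,0],[-2,0,179,0],[-2,0,181,0],[-2,0,181,0],[-2,0,181,0]])

```text
clock: 16.2
tool_pos: [0.4362, -0.3178, 0.0473]
orientation: [[-0.014, 1.0, 0.001], [1.0, 0.014, -0.001], [-0.001, 0.001, -1.0]]
contact_force: [-0.4, 1.1, -0.2]
opening: 0.499
```

Emit:
step_arm(series=[[0,0,1,0],[0,0,2,0],[0,0,2,0],[0,0,2,0]])

```text
clock: 16.6
tool_pos: [0.4355, -0.3172, 0.0444]
orientation: [[-0.014, 1.0, 0.0], [1.0, 0.014, -0.0], [-0.0, 0.0, -1.0]]
contact_force: [0.5, -0.5, -0.7]
opening: 0.502
```

Emit:
step_arm(series=[[0,0,1,0],[0,0,1,0],[0,0,1,0]])

```text
clock: 16.9
tool_pos: [0.4354, -0.3171, 0.0432]
orientation: [[-0.014, 1.0, -0.0], [1.0, 0.014, 0.0], [0.0, -0.0, -1.0]]
contact_force: [0.4, -0.4, -0.3]
opening: 0.498
```

Emit:
step_arm(series=[[0,0,1,0],[0,0,1,0],[0,0,1,0]])

```text
clock: 17.2
tool_pos: [0.4356, -0.3174, 0.0427]
orientation: [[-0.014, 1.0, 0.0], [1.0, 0.014, -0.0], [-0.0, 0.0, -1.0]]
contact_force: [-0.9, 1.1, 2.9]
opening: 0.496
```

Touching. Release and rise; then look before the spent bottle.

Emit:
step_arm(series=[[0,0,0,0],[0,0,0,0],[0,0,0,0],[0,0,0,0],[0,0,-10,0],[0,0,-40,0],[0,0,-85,0],[0,0,-130,0],[0,0,-165,0],[0,0,-180,0],[0,0,-180,0]], hand=66)

```text
clock: 18.3
tool_pos: [0.4372, -0.3189, 0.2268]
orientation: [[-0.014, 1.0, 0.006], [1.0, 0.014, -0.006], [-0.006, 0.006, -1.0]]
contact_force: [-0.9, -0.2, -0.0]
opening: 0.774
```

```bash
python3 - <<'E'
from h import *
plan(.676,.094,.228,7.7)
im=vision.snapshot("top")[:,:,::-1].copy()
crop("top",235,195,335,270,8,"t7",im)
cv2.imwrite("pics/s7.png",vision.snapshot("scene")[:,:,::-1])
E
```

```text
shift [409.4 244.7  -2.3] turn 83.11 rows 9.7 | t 18.3 [ 0.4372 -0.3189  0.2268] 90.81 [-0.9 -0.2 -0. ] 0.774
```

View pics/s7.png

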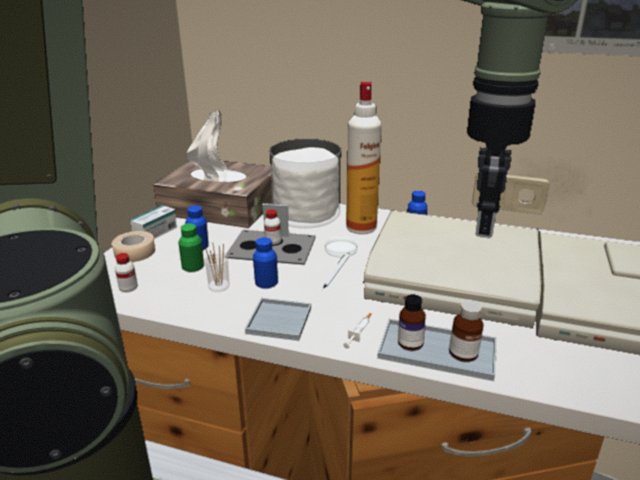

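View pics/t7.png

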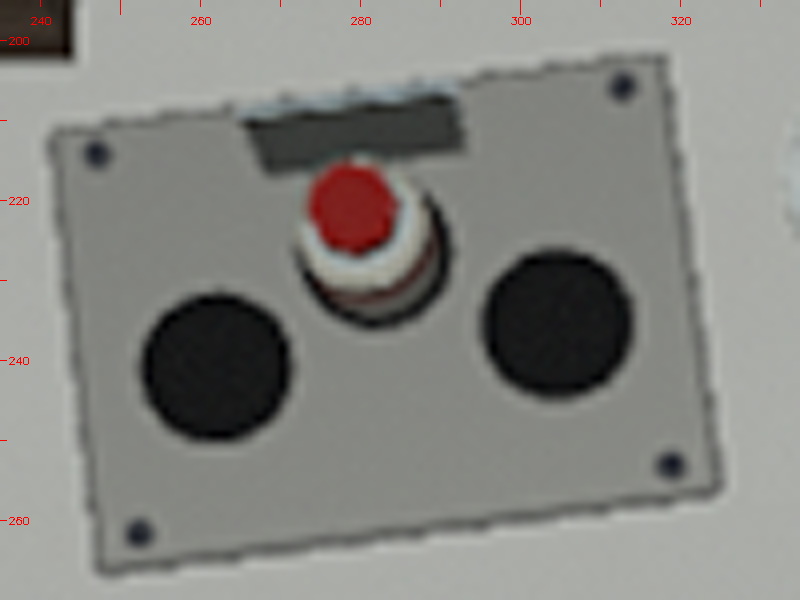

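Both brown bottles stand upright in the oblong tray, at (412,325) and (466,335). The front spots are bare, at about (262,241) and (305,235) in the top view. I use the spots to refine the stand pose.

```bash
python3 - <<'E'
from h import *
im=vision.snapshot("top"); g=cv2.cvtColor(im,cv2.COLOR_RGB2GRAY).astype(float)
def blob(u,v,r=13,w=None):
    s=g[v-r:v+r+1,u-r:u+r+1]; wt=np.clip(135-s,0,110); yy,xx=np.mgrid[v-r:v+r+1,u-r:u+r+1]
    return (wt*xx).sum()/wt.sum(),(wt*yy).sum()/wt.sum()
L=blob(262,241,12);Rr=blob(304,235,12);print(L,Rr)
a=p2w("top",*L,.008)[:2];b=p2w("top",*Rr,.008)[:2];d=a-b
print("L",a,"R",b,np.linalg.norm(d),np.degrees(np.arctan2(-d[0],d[1])))
y=np.arctan2(-d[0],d[1]); m=(a+b)/2; print("rear",m+.025*np.array([np.cos(y),np.sin(y)]))
h=cv2.cvtColor(im,cv2.COLOR_RGB2HSV)
def red(u0,v0,u1,v1,z):
    s=h[v0:v1,u0:u1]; k=((s[...,0]<8)|(s[...,0]>172))&(s[...,1]>150)&(s[...,2]>90); ys,xs=np.nonzero(k)
    c=(xs.mean()+u0,ys.mean()+v0); print("cap",c,k.sum(),p2w("top",*c,z))
red(268,210,292,227,.078); red(172,328,190,352,.07)
E
```

```text
(np.float64(261.7751842373038), np.float64(240.29222040640127)) (np.float64(304.19109584724936), np.float64(235.01102779003088))
L [0.6478 0.1361] R [0.6599 0.0472] 0.08966262952340746 7.731827566437585
rear [0.6786 0.095 ]
cap (np.float64(278.4823529411765), np.float64(220.52941176470588)) 85 [0.6765 0.0966 0.078 ]
cap (np.float64(180.0), np.float64(339.6236559139785)) 93 [0.4404 0.2839 0.07  ]
```

Emit:
step_arm(series=[[14,8,0,3],[42,25,0,10],[80,48,0,18],[120,72,0,26],[161,96,0,34],[202,121,0,42],[243,145,0,50],[284,170,0,58],[325,194,0,66],[363,217,0,74],[392,234,0,81],[409,245,0,83]], hand=60)

```text
clock: 19.65
tool_pos: [0.6742, 0.0985, 0.219]
orientation: [[0.991, 0.136, -0.005], [0.136, -0.991, 0.001], [-0.005, -0.001, -1.0]]
contact_force: [0.0, -0.6, -0.7]
opening: 0.699
```

Emit:
step_arm(series=[[0,0,0,0],[0,0,0,0],[0,0,0,0]])

```text
clock: 19.95
tool_pos: [0.6737, 0.094, 0.2209]
orientation: [[0.991, 0.135, -0.003], [0.135, -0.991, -0.001], [-0.003, 0.0, -1.0]]
contact_force: [-0.4, -0.2, 0.5]
opening: 0.699
```

```bash
python3 - <<'E'
from h import *
plan(.677,.0955,.034,7.7)
E
```

```text
shift [  4.   -1.  186.9] turn 0.07 rows 3.7 | t 19.95 [0.6737 0.094  0.2209] 7.77 [-0.4 -0.2  0.5] 0.699
```

Emit:
step_arm(series=[[3,-1,12,0],[3,-1,45,0],[3,-1,85,0],[3,-1,120,0],[3,-1,145,0],[3,-1,150,0],[3,-1,150,0]])

```text
clock: 20.65
tool_pos: [0.6764, 0.0958, 0.0708]
orientation: [[0.991, 0.135, -0.003], [0.135, -0.991, -0.0], [-0.003, -0.0, -1.0]]
contact_force: [0.4, 0.1, 0.6]
opening: 0.703
```

```bash
python3 - <<'E'
from h import *
plan(.677,.0955,.034,7.7)
crop("scene",210,140,340,260,6,"s8")
E
```

```text
shift [ 0.6  0.4 36.8] turn 0.05 rows 0.7 | t 20.65 [0.6764 0.0958 0.0708] 7.75 [0.4 0.1 0.6] 0.703
```

View pics/s8.png

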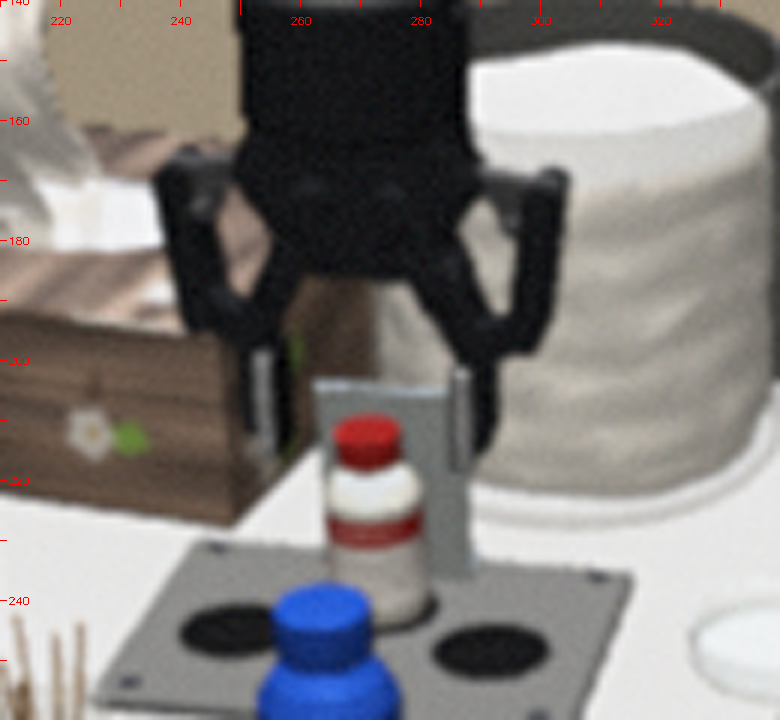

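The red cap at (271,212) sits midway between the pads, which are at (257) and (284). The back stop is clear behind. Going down, then gripping.

Emit:
step_arm(series=[[0.5,0,10,0],[0.5,0,22,0],[0.5,0,32,0],[0.5,0,36,0],[0.5,0,36,0],[0.5,0,36,0]])

```text
clock: 21.3
tool_pos: [0.6781, 0.0967, 0.0362]
orientation: [[0.991, 0.136, -0.0], [0.136, -0.991, -0.0], [-0.0, -0.0, -1.0]]
contact_force: [0.1, 0.0, 0.3]
opening: 0.706
```

Emit:
step_arm(series=[[0,0,0,0],[0,0,0,0],[0,0,0,0],[0,0,0,0],[0,0,0,0],[0,0,0,0],[0,0,0,0]], hand=22)

```text
clock: 22.0
tool_pos: [0.6789, 0.0967, 0.0372]
orientation: [[0.991, 0.136, 0.002], [0.136, -0.991, 0.0], [0.002, 0.0, -1.0]]
contact_force: [0.6, 0.6, 4.9]
opening: 0.384
```

Emit:
step_arm(series=[[0,0,-4,0],[0,0,-15,0],[0,0,-40,0],[0,0,-75,0],[0,0,-115,0],[0,0,-145,0],[0,0,-165,0],[0,0,-170,0],[0,0,-170,0]])

```text
clock: 22.9
tool_pos: [0.6782, 0.0966, 0.2071]
orientation: [[0.991, 0.136, 0.001], [0.136, -0.991, -0.0], [0.001, 0.0, -1.0]]
contact_force: [-0.9, -0.2, -1.0]
opening: 0.378
```

```bash
python3 - <<'E'
from h import *
plan(.4325,-.016,.200,6.2)
E
```

```text
shift [-258.7   78.2    6.8] turn 1.6 rows 5.4 | t 22.9 [0.6782 0.0966 0.2071] 7.8 [-0.9 -0.2 -1. ] 0.378
```

Emit:
step_arm(series=[[-12,4,0,0],[-38,11,0,0.5],[-76,23,0,1],[-120,36,0,1.5],[-165,50,0,1.5],[-205,62,0,1.5],[-235,71,0,1.5],[-252,76,0,1.5],[-259,78,0,1.5],[-259,78,0,1.5],[-259,78,0,1.5]])

```text
clock: 24.0
tool_pos: [0.4324, -0.0156, 0.2058]
orientation: [[0.994, 0.11, -0.0], [0.11, -0.994, 0.0], [-0.0, -0.001, -1.0]]
contact_force: [0.7, -0.3, 0.1]
opening: 0.372
```

```bash
python3 - <<'E'
from h import *
plan(.4325,-.016,.035,6.2)
E
```

```text
shift [  0.1   0.5 170.8] turn 0.11 rows 3.4 | t 24.0 [ 0.4324 -0.0156  0.2058] 6.31 [ 0.7 -0.3  0.1] 0.372
```

Emit:
step_arm(series=[[0,0,15,0],[0,0,50,0],[0,0,90,0],[0,0,120,0],[0,0,145,0],[0,0,160,0],[0,0,167,0],[0,0,170,0],[0,0,170,0],[0,0,170,0]])

```text
clock: 25.0
tool_pos: [0.4332, -0.0159, 0.0371]
orientation: [[0.994, 0.11, 0.002], [0.11, -0.994, -0.0], [0.002, 0.001, -1.0]]
contact_force: [-0.6, -0.8, -0.2]
opening: 0.376
```

Emit:
step_arm(series=[[0,0,1,0],[0,0,2,0],[0,0,2,0],[0,0,2,0]])

```text
clock: 25.4
tool_pos: [0.4321, -0.0158, 0.0345]
orientation: [[0.994, 0.11, 0.0], [0.11, -0.994, -0.0], [0.0, 0.0, -1.0]]
contact_force: [-1.1, 0.8, -0.6]
opening: 0.379
```

Emit:
step_arm(series=[[0,0,1,0],[0,0,2,0],[0,0,2,0],[0,0,2,0]])

```text
clock: 25.8
tool_pos: [0.432, -0.0158, 0.0322]
orientation: [[0.994, 0.11, -0.0], [0.11, -0.994, 0.0], [-0.0, -0.0, -1.0]]
contact_force: [0.2, -0.5, -1.2]
opening: 0.377
```

Emit:
step_arm(series=[[0,0,0.5,0],[0,0,0.5,0]])

```text
clock: 26.0
tool_pos: [0.4321, -0.0158, 0.0321]
orientation: [[0.994, 0.11, -0.0], [0.11, -0.994, 0.0], [-0.0, -0.0, -1.0]]
contact_force: [-0.5, -0.5, 3.9]
opening: 0.377
```

Emit:
step_arm(series=[[0,0,0,0],[0,0,0,0],[0,0,0,0],[0,0,0,0],[0,0,-10,0],[0,0,-40,0],[0,0,-85,0],[0,0,-130,0],[0,0,-160,0],[0,0,-170,0],[0,0,-170,0],[0,0,-170,0]], hand=60)

```text
clock: 27.2
tool_pos: [0.431, -0.0156, 0.2005]
orientation: [[0.994, 0.11, -0.002], [0.11, -0.994, 0.001], [-0.002, -0.001, -1.0]]
contact_force: [-0.1, 0.0, 0.4]
opening: 0.699
```

```bash
python3 - <<'E'
from h import *
plan(.4405,.283,.200,7.7)
cv2.imwrite("pics/s9.png",vision.snapshot("scene")[:,:,::-1])
crop("top",155,300,375,375,3,"t9")
E
```

```text
shift [  42.2 -295.7    0.7] turn -1.39 rows 6.0 | t 27.2 [ 0.431  -0.0156  0.2005] 6.31 [-0.1  0.   0.4] 0.699
```

View pics/s9.png

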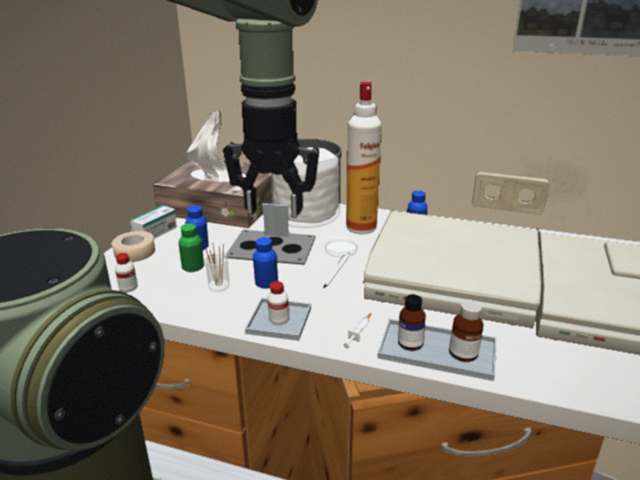

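View pics/t9.png

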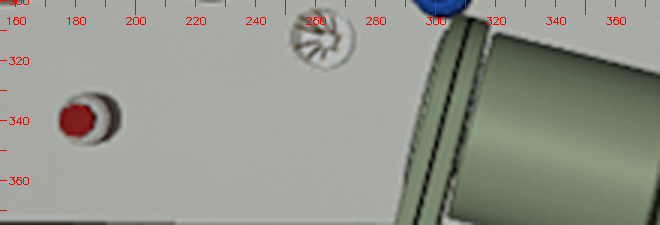

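The spent bottle stands upright in the square tray at (278,302). The fresh one is still alone at (125,272) in the scene view and (180,340) in the top view. The only other red cap is the spent bottle I just placed, so this one is the fresh one. I grasp it first with the jaws along x, then turn and grasp along y, so it is centred both ways.

Emit:
step_arm(series=[[2,-12,0,-6],[6,-40,0,-14],[12,-82,0,-22],[18,-125,0,-30],[25,-170,0,-38],[31,-215,0,-46],[37,-255,0,-54],[41,-282,0,-62],[42,-293,0,-70],[42,-296,0,-78],[42,-296,0,-86],[42,-296,0,-91]])

```text
clock: 28.5
tool_pos: [0.4399, 0.2828, 0.1993]
orientation: [[-0.132, 0.991, -0.004], [0.991, 0.132, -0.002], [-0.001, -0.005, -1.0]]
contact_force: [-0.6, -1.0, -1.4]
opening: 0.704
```

Emit:
step_arm(series=[[0,0,0,0],[0,0,0,0]])

```text
clock: 28.7
tool_pos: [0.4405, 0.2827, 0.2002]
orientation: [[-0.125, 0.992, -0.003], [0.992, 0.125, -0.001], [-0.001, -0.003, -1.0]]
contact_force: [-1.2, 0.2, 0.1]
opening: 0.702
```

```bash
python3 - <<'E'
from h import *
plan(.4405,.283,.028,97.7)
E
```

```text
shift [  0.5   0.6 172.2] turn -0.5 rows 3.4 | t 28.7 [0.4405 0.2827 0.2002] 97.2 [-1.2  0.2  0.1] 0.702
```

Emit:
step_arm(series=[[0.5,0.5,15,0],[0.5,0.5,50,0],[0.5,0.5,85,0],[0.5,0.5,105,0],[0.5,0.5,110,0],[0.5,0.5,110,0]])

```text
clock: 29.3
tool_pos: [0.441, 0.2832, 0.0908]
orientation: [[-0.126, 0.992, -0.002], [0.992, 0.126, -0.001], [-0.001, -0.002, -1.0]]
contact_force: [-0.3, 0.3, 0.1]
opening: 0.705
```

```bash
python3 - <<'E'
from h import *
plan(.4405,.283,.028,97.7)
crop("scene",80,180,190,300,6,"s10")
crop("top",140,290,240,370,6,"t10")
E
```

```text
shift [-0.1 -0.4 62.8] turn -0.45 rows 1.3 | t 29.3 [0.441  0.2832 0.0908] 97.25 [-0.3  0.3  0.1] 0.705
```

View pics/s10.png

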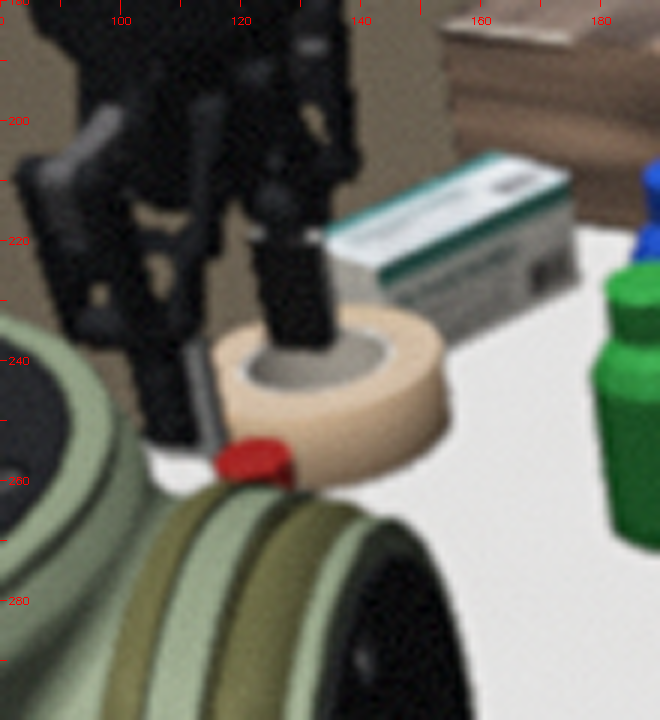

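View pics/t10.png

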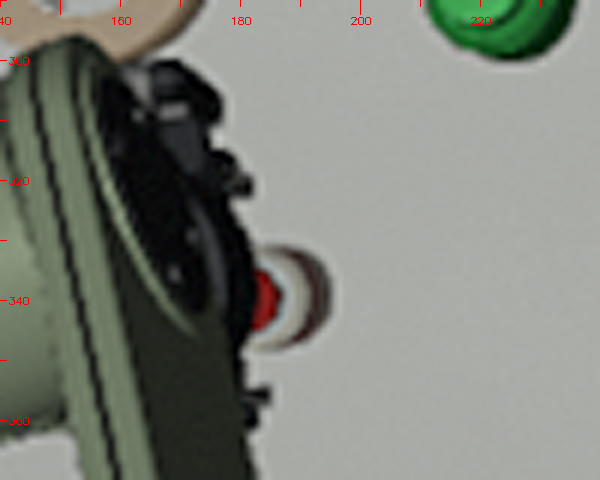

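```bash
python3 - <<'E'
from h import *
for p in [(.441,.283,.083),(.441-.030,.283-.004,.083+.006),(.441+.03,.283+.004,.089),(.4405,.283,.07),(.4405,.283,.064)]: print(p,w2p("scene",p),w2p("top",p))
print(p2w("scene",122.0,255.5,.07))
s=cv2.imread("pics/scene0.png")
E
```

```text
(0.441, 0.283, 0.083) [122.1666 249.0224] [178.9117 339.3164]
(0.41100000000000003, 0.27899999999999997, 0.08900000000000001) [112.749  254.3399] [179.5506 355.2576]
(0.471, 0.287, 0.089) [129.9544 238.1771] [176.8192 323.4905]
(0.4405, 0.283, 0.07) [123.2348 255.5675] [180.4615 339.5902]
(0.4405, 0.283, 0.064) [123.8033 258.502 ] [181.1709 339.595 ]
[0.44   0.2853 0.07  ]
```

The tips and cap project where they should: tips at (113,254) and (130,238), cap at (123,256). The bottle is between the fingers. Descend and squeeze.

Emit:
step_arm(series=[[0,0,15,0],[0,0,35,0],[0,0,50,0],[0,0,58,0],[0,0,62,0],[0,0,62,0],[0,0,62,0]])

```text
clock: 30.1
tool_pos: [0.4426, 0.284, 0.0308]
orientation: [[-0.127, 0.992, 0.002], [0.992, 0.127, 0.001], [0.001, 0.002, -1.0]]
contact_force: [-0.1, -0.0, -0.5]
opening: 0.701
```

Emit:
step_arm(series=[[0,0,0,0],[0,0,0,0],[0,0,0,0],[0,0,0,0],[0,0,0,0],[0,0,0,0],[0,0,0,0]], hand=22, newtons=25)

```text
clock: 30.8
tool_pos: [0.4423, 0.2839, 0.0306]
orientation: [[-0.127, 0.992, 0.001], [0.992, 0.127, 0.001], [0.0, 0.001, -1.0]]
contact_force: [-1.1, -0.1, 5.9]
opening: 0.382
```

Emit:
step_arm(series=[[0,0,0,0],[0,0,0,0],[0,0,0,0],[0,0,0,0],[0,0,0,0]], hand=60)

```text
clock: 31.3
tool_pos: [0.4415, 0.2835, 0.0295]
orientation: [[-0.127, 0.992, -0.0], [0.992, 0.127, -0.0], [-0.0, -0.0, -1.0]]
contact_force: [0.6, -0.5, 0.7]
opening: 0.706
```

Emit:
step_arm(series=[[0,0,0,4],[0,0,0,12],[0,0,0,20],[0,0,0,28],[0,0,0,36],[0,0,0,44],[0,0,0,52],[0,0,0,60],[0,0,0,68],[0,0,0,76],[0,0,0,84],[0,0,0,90]])

```text
clock: 32.5
tool_pos: [0.4417, 0.2836, 0.0297]
orientation: [[0.992, 0.122, -0.0], [0.122, -0.992, -0.0], [-0.0, 0.0, -1.0]]
contact_force: [0.2, 0.5, 0.1]
opening: 0.704
```

Emit:
step_arm(series=[[0,0,0,0],[0,0,0,0],[0,0,0,0],[0,0,0,0],[0,0,0,0],[0,0,0,0],[0,0,0,0]], hand=22, newtons=50)

```text
clock: 33.2
tool_pos: [0.4421, 0.2838, 0.03]
orientation: [[0.992, 0.127, 0.001], [0.127, -0.992, 0.0], [0.001, -0.0, -1.0]]
contact_force: [0.9, -0.2, 2.2]
opening: 0.38
```

The fresh bottle is gripped and centred at TCP (0.442, 0.284). The top camera read its cap 2 mm short in x, which also explains the small gap between the stand estimates. Carrying it to the rear spot at (0.678, 0.096).

Emit:
step_arm(series=[[0,0,-4,0],[0,0,-15,0],[0,0,-40,0],[0,0,-75,0],[0,0,-115,0],[0,0,-145,0],[0,0,-165,0],[0,0,-170,0],[0,0,-170,0]])

```text
clock: 34.1
tool_pos: [0.4419, 0.2837, 0.2007]
orientation: [[0.992, 0.127, 0.002], [0.127, -0.992, 0.001], [0.002, -0.0, -1.0]]
contact_force: [0.1, -0.6, -0.6]
opening: 0.377
```

```bash
python3 - <<'E'
from h import *
plan(.678,.096,.200,7.7)
E
```

```text
shift [210.3 216.2   0.9] turn -0.38 rows 6.0 | t 34.1 [0.4419 0.2837 0.2007] 7.32 [ 0.1 -0.6 -0.6] 0.377
```

Emit:
step_arm(series=[[8,8,0,0],[25,26,0,0],[52,54,0,0],[85,87,0,0],[118,121,0,0],[150,154,0,0],[178,183,0,0],[198,203,0,0],[207,213,0,0],[210,216,0,0],[210,216,0,0],[210,216,0,0]])

```text
clock: 35.3
tool_pos: [0.6763, 0.0972, 0.1993]
orientation: [[0.992, 0.128, -0.002], [0.128, -0.992, 0.0], [-0.002, -0.001, -1.0]]
contact_force: [-0.1, 0.1, 0.7]
opening: 0.377
```

```bash
python3 - <<'E'
from h import *
plan(.678,.096,.042,7.7)
E
```

```text
shift [  1.8   1.5 157.3] turn -0.32 rows 3.1 | t 35.3 [0.6763 0.0972 0.1993] 7.38 [-0.1  0.1  0.7] 0.377
```

Emit:
step_arm(series=[[1,1,12,0],[1,1,40,0],[1,1,75,0],[1,1,105,0],[1,1,130,0],[1,1,145,0],[1,1,152,0],[1,1,154,0],[1,1,154,0],[1,1,154,0],[1,1,154,0]])

```text
clock: 36.4
tool_pos: [0.6798, 0.0952, 0.0475]
orientation: [[0.992, 0.127, 0.003], [0.127, -0.992, 0.0], [0.003, 0.0, -1.0]]
contact_force: [-0.0, -0.0, 0.1]
opening: 0.38
```

```bash
python3 - <<'E'
from h import *
plan(.678,.096,.038,7.7)
crop("scene",210,140,340,260,6,"s11")
E
```

```text
shift [-1.7 -1.   9.4] turn -0.39 rows 0.2 | t 36.4 [0.6798 0.0952 0.0475] 7.31 [-0.  -0.   0.1] 0.38
```

View pics/s11.png

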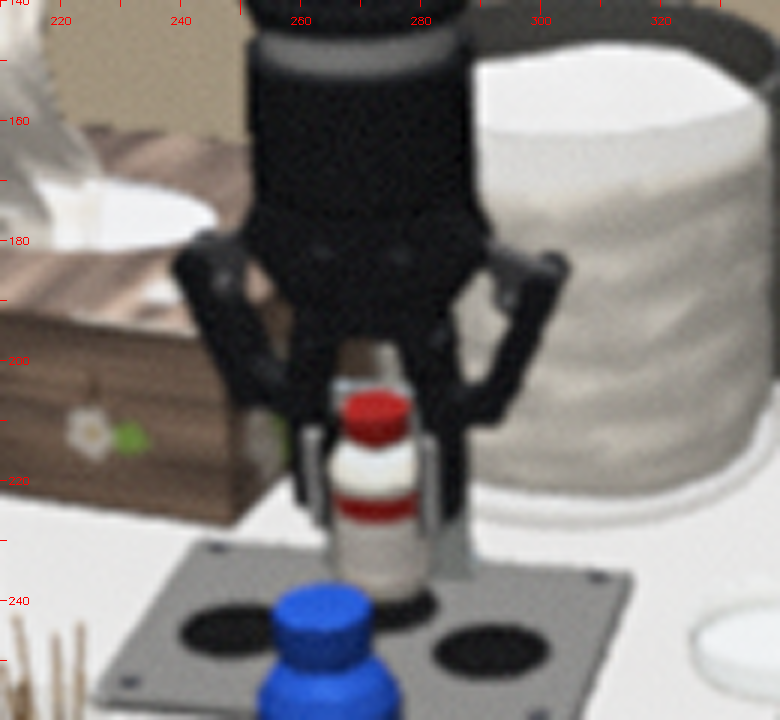

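The bottle hovers over the rear spot, whose dark edge shows at (278,243). It is still about 9 mm up, so I correct sideways and lower.

Emit:
step_arm(series=[[-1,-0.5,3,0],[-1,-0.5,6,0],[-1,-0.5,7,0],[-1,-0.5,7,0],[-1,-0.5,7,0]])

```text
clock: 36.95
tool_pos: [0.6774, 0.0956, 0.0386]
orientation: [[0.992, 0.127, -0.0], [0.127, -0.992, 0.0], [-0.0, -0.0, -1.0]]
contact_force: [0.4, 0.5, -0.2]
opening: 0.379
```

Emit:
step_arm(series=[[0,0,1,0],[0,0,1,0],[0,0,1,0]])

```text
clock: 37.25
tool_pos: [0.6778, 0.0956, 0.0381]
orientation: [[0.992, 0.127, 0.001], [0.127, -0.992, 0.0], [0.001, 0.0, -1.0]]
contact_force: [-1.0, 0.2, 2.2]
opening: 0.379
```

Emit:
step_arm(series=[[0,0,0,0],[0,0,0,0],[0,0,0,0],[0,0,0,0],[0,0,-10,0],[0,0,-40,0],[0,0,-85,0],[0,0,-130,0],[0,0,-165,0],[0,0,-180,0],[0,0,-180,0],[0,0,-180,0]], hand=60)

```text
clock: 38.45
tool_pos: [0.6765, 0.0955, 0.216]
orientation: [[0.992, 0.127, -0.003], [0.127, -0.992, -0.0], [-0.003, -0.0, -1.0]]
contact_force: [-0.9, 0.1, -1.5]
opening: 0.706
```

```bash
python3 - <<'E'
from h import *
plan(.4356,-.3174,.218,90.9)
E
```

```text
shift [-291.5  378.9   -1.3] turn -83.6 rows 9.7 | t 38.45 [0.6765 0.0955 0.216 ] 7.3 [-0.9  0.1 -1.5] 0.706
```

Emit:
step_arm(series=[[-10,13,-2,-4],[-30,39,-4,-12],[-58,75,-4,-20],[-87,113,-4,-28],[-116,151,-4,-36],[-145,189,-4,-44],[-174,227,-4,-52],[-203,265,-4,-60],[-232,302,-4,-68],[-258,336,-4,-76],[-279,363,-4,-83],[-290,378,-4,-84]], hand=66)

```text
clock: 39.65
tool_pos: [0.4346, -0.3174, 0.2181]
orientation: [[-0.022, 1.0, -0.005], [1.0, 0.022, 0.004], [0.004, -0.005, -1.0]]
contact_force: [0.6, 0.6, 0.2]
opening: 0.771
```

Emit:
step_arm(series=[[0,0,0,0],[0,0,0,0],[0,0,0,0]])

```text
clock: 39.95
tool_pos: [0.4378, -0.3147, 0.2201]
orientation: [[-0.024, 1.0, -0.002], [1.0, 0.024, 0.003], [0.003, -0.002, -1.0]]
contact_force: [0.6, 0.9, -0.5]
opening: 0.773
```

```bash
python3 - <<'E'
from h import *
plan(.4356,-.3174,.043,90.9)
im=vision.snapshot("top"); g=im[:,:,::-1].copy(); cv2.imwrite("pics/top12.png",g)
crop("top",235,195,335,270,8,"t12",g)
h=cv2.cvtColor(im,cv2.COLOR_RGB2HSV)
def red(u0,v0,u1,v1,z):
    s=h[v0:v1,u0:u1]; k=((s[...,0]<8)|(s[...,0]>172))&(s[...,1]>150)&(s[...,2]>90); ys,xs=np.nonzero(k)
    c=(xs.mean()+u0,ys.mean()+v0); print("cap",c,k.sum(),p2w("top",*c,z))
red(268,210,292,227,.078); red(310,325,350,352,.073)
E
```

```text
shift [ -3.1  -2.  177.1] turn 0.45 rows 3.5 | t 39.95 [ 0.4378 -0.3147  0.2201] 91.35 [ 0.6  0.9 -0.5] 0.773
cap (np.float64(279.64367816091954), np.float64(220.85057471264366)) 87 [0.6759 0.0943 0.078 ]
cap (np.float64(333.63529411764705), np.float64(346.08235294117645)) 85 [ 0.4308 -0.0149  0.073 ]
```

View pics/t12.png

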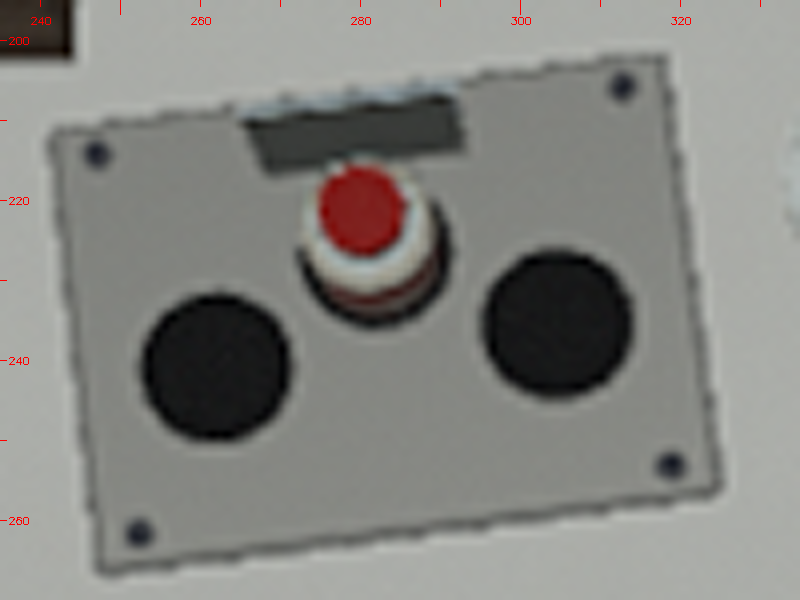

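View pics/top12.png

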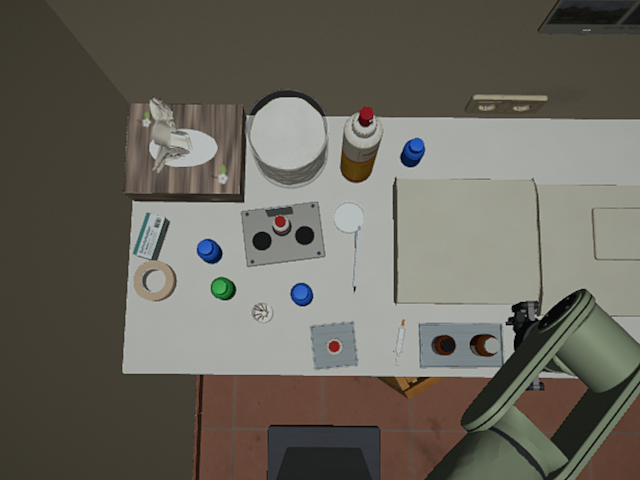

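The fresh bottle stands on the rear spot with its cap at (279.6,220.9), against (278.5,220.5) for the spent one before. Both brown bottles and the spent one are upright in their trays. The 1 px difference is about 2 mm, so I check the centring against the dark ring.

```bash
python3 - <<'E'
from h import *
a=cv2.imread("pics/top12.png");b=cv2.imread("pics/top0.png")
f=lambda im:cv2.resize(np.clip((im[205:245,262:300].astype(float))*1.6,0,255).astype(np.uint8),None,fx=10,fy=10,interpolation=cv2.INTER_CUBIC)
def ov(im,c,zs):
    o=f(im)
    for x,y,z,r,col in zs:
        pts=[w2p("top",(x+r*np.cos(t),y+r*np.sin(t),z)) for t in np.linspace(0,2*np.pi,60)]
        pts=((np.array(pts)-[262,205]+.5)*10-.5).round().astype(np.int32)
        cv2.polylines(o,[pts],True,col,1)
    return o
S=(.6786,.0950)
z=[(*S,.008,.019,(0,255,0)),(*S,.008,.017,(255,255,0)),(*S,.065,.017,(255,0,255))]
cv2.imwrite("pics/cmp.png",np.hstack([ov(a,S,z),f(a)]))
cv2.imwrite("pics/cmp2.png",np.hstack([f(b),f(a)]))
E
```

```text
(no output)
```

View pics/cmp.png

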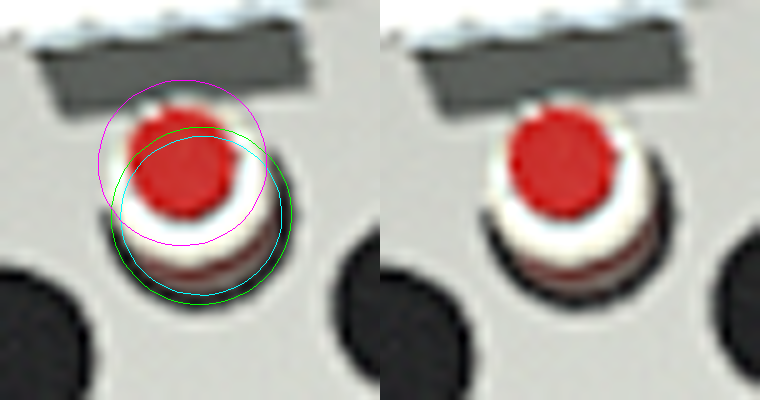

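View pics/cmp2.png

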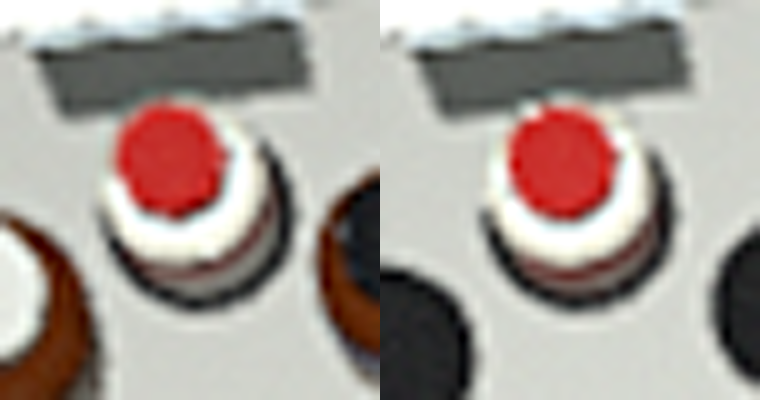

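The gaps round the bottle's base are about even: right about 1.3 px, front about 1.8 px. It is within about 2 mm of centre, a little better than the spent one was, so the swap is done. Now the big bottle goes back.

Emit:
step_arm(series=[[-3,-2,12,0],[-3,-2,45,0],[-3,-2,85,0],[-3,-2,120,0],[-3,-2,145,0],[-3,-2,162,0],[-3,-2,172,0],[-3,-2,174,0],[-3,-2,174,0],[-3,-2,174,0]])

```text
clock: 41.0
tool_pos: [0.4369, -0.32, 0.0489]
orientation: [[-0.023, 1.0, 0.002], [1.0, 0.023, -0.002], [-0.002, 0.002, -1.0]]
contact_force: [0.8, -1.0, -0.2]
opening: 0.773
```

```bash
python3 - <<'E'
from h import *
plan(.4356,-.3174,.044,90.9)
crop("scene",370,220,510,390,4,"s13")
E
```

```text
shift [ 2.6 -1.3  4.9] turn 0.42 rows 0.1 | t 41.0 [ 0.4369 -0.32    0.0489] 91.32 [ 0.8 -1.  -0.2] 0.773
```

View pics/s13.png

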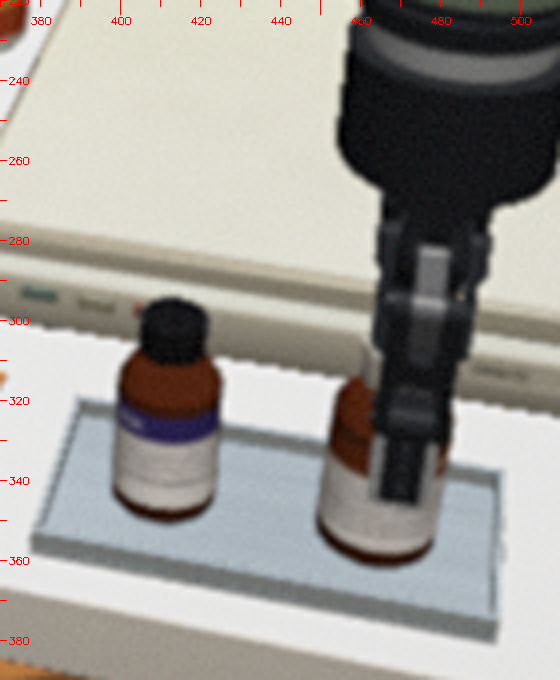

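The fingers straddle the white-capped bottle, about 3 mm to one side. Correct, close and lift.

Emit:
step_arm(series=[[2,-1,3,0],[2,-1,4,0],[2,-1,4,0],[2,-1,4,0]])

```text
clock: 41.45
tool_pos: [0.435, -0.3173, 0.0439]
orientation: [[-0.023, 1.0, 0.0], [1.0, 0.023, -0.0], [-0.0, 0.0, -1.0]]
contact_force: [0.3, 0.0, -0.2]
opening: 0.77
```

Emit:
step_arm(series=[[0,0,0,0],[0,0,0,0],[0,0,0,0],[0,0,0,0],[0,0,0,0],[0,0,0,0],[0,0,0,0]], hand=32)

```text
clock: 42.15
tool_pos: [0.4354, -0.3177, 0.0442]
orientation: [[-0.023, 1.0, 0.001], [1.0, 0.023, -0.001], [-0.001, 0.001, -1.0]]
contact_force: [1.4, -0.3, 1.7]
opening: 0.498
```

Emit:
step_arm(series=[[0,0,-5,0],[0,0,-20,0],[0,0,-50,0],[0,0,-90,0],[0,0,-130,0],[0,0,-160,0],[0,0,-175,0],[0,0,-180,0],[0,0,-180,0],[0,0,-180,0]])

```text
clock: 43.15
tool_pos: [0.4342, -0.3166, 0.2226]
orientation: [[-0.023, 1.0, -0.002], [1.0, 0.023, 0.002], [0.002, -0.002, -1.0]]
contact_force: [0.1, -0.5, -0.3]
opening: 0.495
```

```bash
python3 - <<'E'
from h import *
plan(.6475,.1340,.228,97.7)
E
```

```text
shift [445.6 223.5  -5. ] turn -6.39 rows 10.0 | t 43.15 [ 0.4342 -0.3166  0.2226] 91.31 [ 0.1 -0.5 -0.3] 0.495
```

Emit:
step_arm(series=[[12,6,-2,0],[38,19,-4,-1],[75,38,-5,-3],[117,59,-5,-5],[160,80,-5,-6.4],[204,102,-5,-6.4],[248,124,-5,-6.4],[292,146,-5,-6.4],[335,168,-5,-6.4],[375,188,-5,-6.4],[410,206,-5,-6.4],[433,217,-5,-6.4]])

```text
clock: 44.35
tool_pos: [0.6417, 0.1246, 0.2271]
orientation: [[-0.137, 0.991, -0.003], [0.991, 0.137, 0.001], [0.001, -0.003, -1.0]]
contact_force: [0.4, -1.4, -1.2]
opening: 0.497
```

Emit:
step_arm(series=[[10,5,0,0],[12,6,0,0],[12,6,0,0],[12,6,0,0],[12,6,0,0]])

```text
clock: 44.85
tool_pos: [0.6461, 0.1318, 0.2289]
orientation: [[-0.132, 0.991, -0.0], [0.991, 0.132, -0.0], [-0.0, -0.0, -1.0]]
contact_force: [0.1, -0.7, 0.8]
opening: 0.499
```

```bash
python3 - <<'E'
from h import *
plan(.6475,.1340,.053,97.7)
E
```

```text
shift [  2.    1.7 175.9] turn -0.1 rows 3.5 | t 44.85 [0.6461 0.1318 0.2289] 97.6 [ 0.1 -0.7  0.8] 0.499
```

Emit:
step_arm(series=[[1.5,1,12,0],[1.5,1,45,0],[1.5,1,85,0],[1.5,1,118,0],[1.5,1,142,0],[1.5,1,158,0],[1.5,1,168,0],[1.5,1,172,0],[1.5,1,172,0],[1.5,1,172,0],[1.5,1,172,0]])

```text
clock: 45.95
tool_pos: [0.6484, 0.135, 0.0584]
orientation: [[-0.134, 0.991, 0.003], [0.991, 0.134, 0.0], [-0.0, 0.003, -1.0]]
contact_force: [-0.7, -0.1, -1.0]
opening: 0.499
```

```bash
python3 - <<'E'
from h import *
plan(.6475,.1340,.050,97.7)
crop("scene",190,160,320,270,6,"s14")
E
```

```text
shift [-0.8 -1.   8.4] turn 0.01 rows 0.2 | t 45.95 [0.6484 0.135  0.0584] 97.71 [-0.7 -0.1 -1. ] 0.499
```

View pics/s14.png

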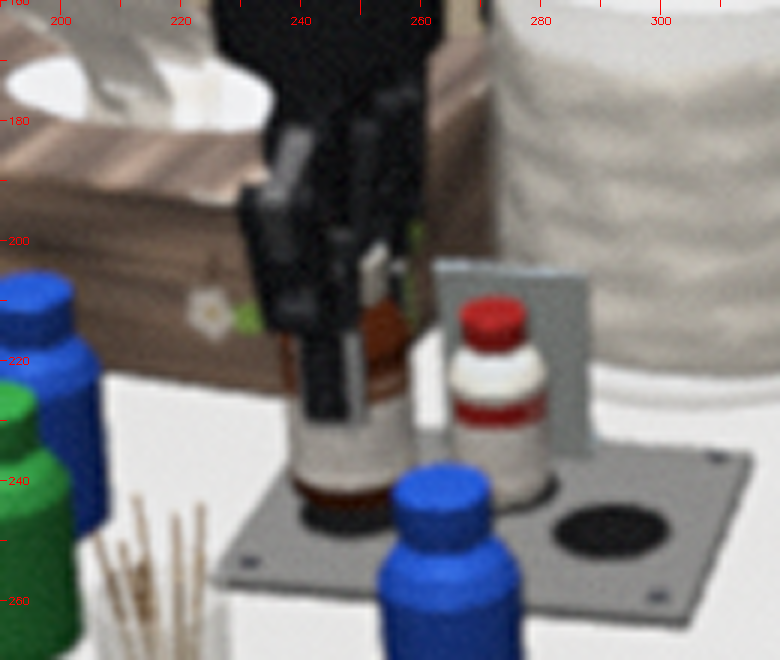

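The bottle hovers about 9 mm above its left spot at (248,247). Lowering.

Emit:
step_arm(series=[[0,0,3,0],[0,0,6,0],[0,0,6,0],[0,0,6,0]])

```text
clock: 46.4
tool_pos: [0.6469, 0.1348, 0.0504]
orientation: [[-0.134, 0.991, -0.001], [0.991, 0.134, -0.0], [0.0, -0.001, -1.0]]
contact_force: [-0.1, 0.1, -0.7]
opening: 0.494
```

Emit:
step_arm(series=[[0,0,1,0],[0,0,1,0],[0,0,1,0]])

```text
clock: 46.7
tool_pos: [0.6472, 0.1348, 0.0498]
orientation: [[-0.134, 0.991, 0.0], [0.991, 0.134, 0.0], [0.0, 0.0, -1.0]]
contact_force: [0.7, 0.1, -0.4]
opening: 0.496
```

Emit:
step_arm(series=[[0,0,1,0],[0,0,1,0],[0,0,1,0]])

```text
clock: 47.0
tool_pos: [0.6474, 0.1349, 0.0492]
orientation: [[-0.134, 0.991, 0.0], [0.991, 0.134, 0.0], [-0.0, 0.0, -1.0]]
contact_force: [-0.8, 0.1, 2.8]
opening: 0.501
```

Emit:
step_arm(series=[[0,0,0,0],[0,0,0,0],[0,0,0,0],[0,0,0,0],[0,0,-10,0],[0,0,-40,0],[0,0,-85,0],[0,0,-130,0],[0,0,-165,0],[0,0,-180,0],[0,0,-180,0],[0,0,-180,0]], hand=64)

```text
clock: 48.2
tool_pos: [0.6462, 0.1347, 0.227]
orientation: [[-0.134, 0.991, -0.003], [0.991, 0.134, -0.0], [0.0, -0.003, -1.0]]
contact_force: [-0.5, -0.8, 0.0]
opening: 0.75
```

```bash
python3 - <<'E'
from h import *
plan(.4347,-.2364,.228,90.9)
E
```

```text
shift [-339.4 -259.4   -0.3] turn 6.81 rows 8.5 | t 48.2 [0.6462 0.1347 0.227 ] 97.71 [-0.5 -0.8  0. ] 0.75
```

Emit:
step_arm(series=[[-12,-9,0,1],[-37,-28,0,3],[-73,-56,0,5],[-112,-86,0,7],[-151,-116,0,7],[-190,-146,0,7],[-229,-176,0,7],[-267,-205,0,7],[-300,-230,0,7],[-324,-248,0,7],[-337,-258,0,7],[-339,-259,0,7]])

```text
clock: 49.4
tool_pos: [0.4331, -0.2369, 0.2263]
orientation: [[-0.008, 1.0, -0.004], [1.0, 0.008, 0.002], [0.002, -0.004, -1.0]]
contact_force: [-0.3, 1.1, 0.1]
opening: 0.753
```

Emit:
step_arm(series=[[0,0,0,0],[0,0,0,0],[0,0,0,0],[0,0,0,0]])

```text
clock: 49.8
tool_pos: [0.4363, -0.235, 0.2286]
orientation: [[-0.014, 1.0, -0.0], [1.0, 0.014, 0.0], [0.0, -0.0, -1.0]]
contact_force: [-0.4, -1.1, 0.7]
opening: 0.746
```

```bash
python3 - <<'E'
from h import *
plan(.4347,-.2364,.046,90.9)
g=vision.snapshot("top")[:,:,::-1].copy(); cv2.imwrite("pics/top15.png",g)
k=lambda f:cv2.resize(cv2.imread(f)[195:270,235:335],None,fx=4,fy=4,interpolation=cv2.INTER_CUBIC)
cv2.imwrite("pics/cmp15.png",np.hstack([k("pics/top0.png"),k("pics/top15.png")]))
# template shift of white cap
a=cv2.imread("pics/top0.png"); t=a[223:247,248:270]
r=cv2.matchTemplate(g[213:257,238:280],t,cv2.TM_CCOEFF_NORMED);_,m,_,l=cv2.minMaxLoc(r);print(m,l,"(10,10)=same");print(r[l[1]-1:l[1]+2,l[0]-1:l[0]+2])
E
```

```text
shift [ -1.4  -1.6 182.6] turn -0.1 rows 3.7 | t 49.8 [ 0.4363 -0.235   0.2286] 90.8 [-0.4 -1.1  0.7] 0.746
0.9687933921813965 (9, 9) (10,10)=same
[[0.7715 0.8813 0.8218]
 [0.7883 0.9688 0.9374]
 [0.7011 0.8869 0.9058]]
```

View pics/cmp15.png

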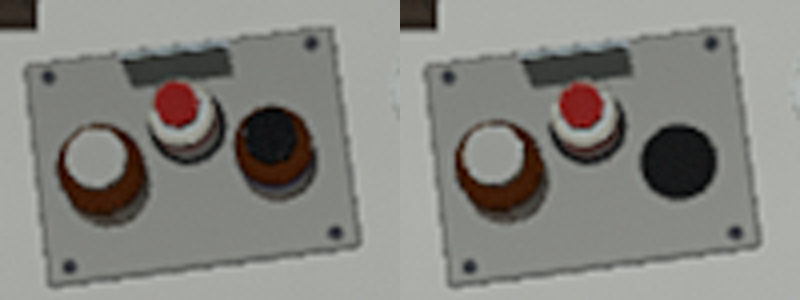

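The big bottle stands upright on the left spot, about 2 mm from its earlier image position and close to the spot's centre. Now the medium one.

Emit:
step_arm(series=[[0,-1,12,0],[0,-1,45,0],[0,-1,85,0],[0,-1,120,0],[0,-1,147,0],[0,-1,166,0],[0,-1,178,0],[0,-1,182,0],[0,-1,182,0],[0,-1,182,0],[0,-1,182,0]])

```text
clock: 50.95
tool_pos: [0.436, -0.2366, 0.048]
orientation: [[-0.012, 1.0, 0.002], [1.0, 0.012, -0.002], [-0.002, 0.002, -1.0]]
contact_force: [-0.7, -0.5, -0.2]
opening: 0.749
```

```bash
python3 - <<'E'
from h import *
plan(.4347,-.2364,.046,90.9)
E
```

```text
shift [ 0.2 -1.3  2. ] turn -0.19 rows 0.0 | t 50.95 [ 0.436  -0.2366  0.048 ] 90.71 [-0.7 -0.5 -0.2] 0.749
```

Emit:
step_arm(series=[[0,0,1,0],[0,0,1,0],[0,0,1,0],[0,0,1,0],[0,0,1,0],[0,0,1,0],[0,0,1,0],[0,0,1,0]], hand=28)

```text
clock: 51.75
tool_pos: [0.4355, -0.2363, 0.0466]
orientation: [[-0.012, 1.0, 0.001], [1.0, 0.012, -0.001], [-0.001, 0.001, -1.0]]
contact_force: [-0.3, 0.6, 7.0]
opening: 0.442
```

Emit:
step_arm(series=[[0,0,-5,0],[0,0,-20,0],[0,0,-50,0],[0,0,-90,0],[0,0,-130,0],[0,0,-160,0],[0,0,-175,0],[0,0,-180,0],[0,0,-180,0],[0,0,-180,0]])

```text
clock: 52.75
tool_pos: [0.4341, -0.2352, 0.2242]
orientation: [[-0.012, 1.0, -0.002], [1.0, 0.012, 0.002], [0.002, -0.002, -1.0]]
contact_force: [0.5, -0.3, -1.3]
opening: 0.443
```

```bash
python3 - <<'E'
from h import *
plan(.658,.0470,.228,97.7)
E
```

```text
shift [279.4 227.3  -3.8] turn -6.99 rows 7.2 | t 52.75 [ 0.4341 -0.2352  0.2242] 90.71 [ 0.5 -0.3 -1.3] 0.443
```

Emit:
step_arm(series=[[10,8,-2,0],[31,25,-4,-2],[62,50,-4,-4],[97,79,-4,-6],[134,109,-4,-7],[171,139,-4,-7],[207,168,-4,-7],[240,195,-4,-7],[263,214,-4,-7],[276,225,-4,-7],[279,227,-4,-7],[279,227,-4,-7]])

```text
clock: 53.95
tool_pos: [0.6579, 0.0469, 0.2283]
orientation: [[-0.135, 0.991, -0.003], [0.991, 0.135, 0.0], [0.0, -0.003, -1.0]]
contact_force: [0.2, 0.3, 0.1]
opening: 0.445
```

Emit:
step_arm(series=[[0,0,0,0],[0,0,0,0],[0,0,0,0]])

```text
clock: 54.25
tool_pos: [0.6582, 0.045, 0.23]
orientation: [[-0.133, 0.991, 0.0], [0.991, 0.133, -0.0], [-0.0, 0.0, -1.0]]
contact_force: [0.5, -0.2, -0.4]
opening: 0.445
```

```bash
python3 - <<'E'
from h import *
plan(.658,.0470,.056,97.7)
E
```

```text
shift [  2.    0.1 174. ] turn -0.07 rows 3.5 | t 54.25 [0.6582 0.045  0.23  ] 97.63 [ 0.5 -0.2 -0.4] 0.445
```

Emit:
step_arm(series=[[1.5,0,12,0],[1.5,0,45,0],[1.5,0,85,0],[1.5,0,118,0],[1.5,0,142,0],[1.5,0,158,0],[1.5,0,168,0],[1.5,0,172,0],[1.5,0,172,0],[1.5,0,172,0],[1.5,0,172,0]])

```text
clock: 55.35
tool_pos: [0.6595, 0.0474, 0.0594]
orientation: [[-0.134, 0.991, 0.003], [0.991, 0.134, -0.0], [-0.001, 0.003, -1.0]]
contact_force: [0.1, -0.2, -0.2]
opening: 0.447
```

```bash
python3 - <<'E'
from h import *
plan(.658,.0470,.0515,97.7)
crop("scene",210,160,340,270,6,"s16")
E
```

```text
shift [-0.2 -1.6  7.9] turn 0.01 rows 0.2 | t 55.35 [0.6595 0.0474 0.0594] 97.71 [ 0.1 -0.2 -0.2] 0.447
```

View pics/s16.png

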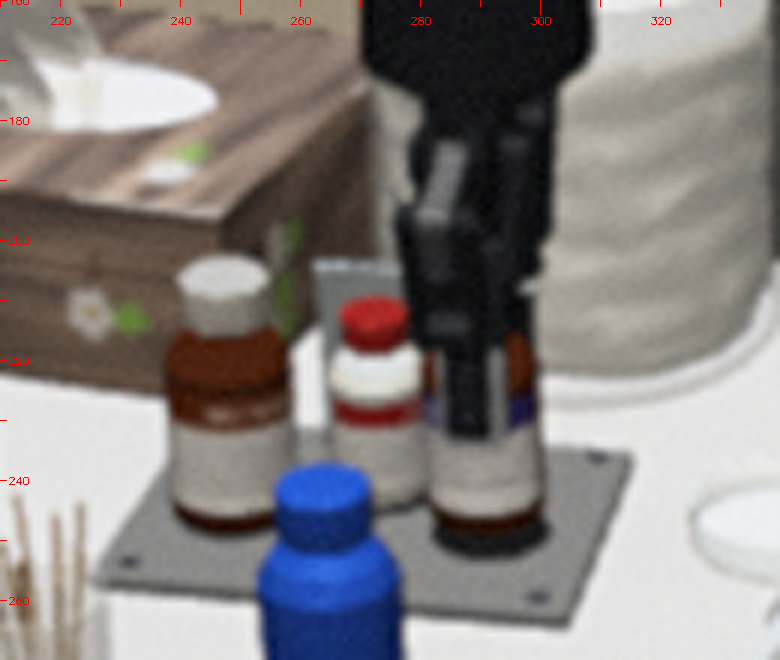

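The bottle hovers over its right spot at (291,250). The fresh and big bottles stand upright beside it. Lowering.

Emit:
step_arm(series=[[0,-0.5,3,0],[0,-0.5,6,0],[0,-0.5,6,0],[0,-0.5,6,0]])

```text
clock: 55.8
tool_pos: [0.6579, 0.0473, 0.0518]
orientation: [[-0.134, 0.991, 0.0], [0.991, 0.134, -0.0], [-0.0, 0.0, -1.0]]
contact_force: [0.4, -0.9, -1.4]
opening: 0.445
```

Emit:
step_arm(series=[[0,0,1,0],[0,0,1,0],[0,0,1,0]])

```text
clock: 56.1
tool_pos: [0.658, 0.0473, 0.0516]
orientation: [[-0.134, 0.991, 0.0], [0.991, 0.134, -0.0], [-0.0, 0.0, -1.0]]
contact_force: [-2.1, -0.8, 5.7]
opening: 0.446
```

Touching. Release, rise, then move clear for the last look.

Emit:
step_arm(series=[[0,0,0,0],[0,0,0,0],[0,0,0,0],[0,0,0,0],[0,0,-10,0],[0,0,-40,0],[0,0,-85,0],[0,0,-130,0],[0,0,-165,0],[0,0,-180,0],[0,0,-180,0],[0,0,-180,0]], hand=64)

```text
clock: 57.3
tool_pos: [0.6569, 0.0474, 0.229]
orientation: [[-0.134, 0.991, -0.003], [0.991, 0.134, 0.0], [0.001, -0.003, -1.0]]
contact_force: [-0.0, -0.0, -1.2]
opening: 0.75
```

Emit:
step_arm(series=[[-15,-10,0,0],[-50,-32,0,0],[-90,-58,0,0],[-130,-84,0,0],[-170,-110,0,0],[-210,-136,0,0],[-250,-162,0,0],[-280,-182,0,0],[-300,-195,0,0],[-300,-195,0,0],[-300,-195,0,0]])

```text
clock: 58.4
tool_pos: [0.5031, -0.2761, 0.2286]
orientation: [[-0.132, 0.991, -0.003], [0.991, 0.132, 0.003], [0.003, -0.003, -1.0]]
contact_force: [0.3, -0.3, -0.7]
opening: 0.747
```

```bash
python3 - <<'E'
from h import *
print(arm.state()['clock'],arm.state()['tool_pos'])
g=vision.snapshot("top")[:,:,::-1].copy(); cv2.imwrite("pics/top17.png",g)
cv2.imwrite("pics/s17.png",vision.snapshot("scene")[:,:,::-1])
k=lambda f:cv2.resize(cv2.imread(f)[195:270,235:335],None,fx=4,fy=4,interpolation=cv2.INTER_CUBIC)
k2=lambda f:cv2.resize(cv2.imread(f)[195:295,200:330],None,fx=3,fy=3,interpolation=cv2.INTER_CUBIC)
a=np.hstack([k("pics/top0.png"),k("pics/top17.png")]);b=np.hstack([k2("pics/scene0.png"),k2("pics/s17.png")]);b=cv2.copyMakeBorder(b,0,0,0,800-b.shape[1],0)
cv2.imwrite("pics/cmp17.png",np.vstack([a,b])[:600])
a=cv2.imread("pics/top0.png")
for n,(u0,v0,u1,v1) in dict(big=(248,223,270,247),med=(293,220,314,242),swab=(250,300,276,326),blue=(290,282,314,306)).items():
    t=a[v0:v1,u0:u1];r=cv2.matchTemplate(g[v0-6:v1+6,u0-6:u1+6],t,cv2.TM_CCOEFF_NORMED);_,m,_,l=cv2.minMaxLoc(r);print(n,round(m,3),l[0]-6,l[1]-6)
E
```

```text
58.4 [ 0.5031 -0.2761  0.2286]
big 0.968 -1 -1
med 0.965 0 1
swab 0.999 0 0
blue 1.0 0 0
```

View pics/cmp17.png

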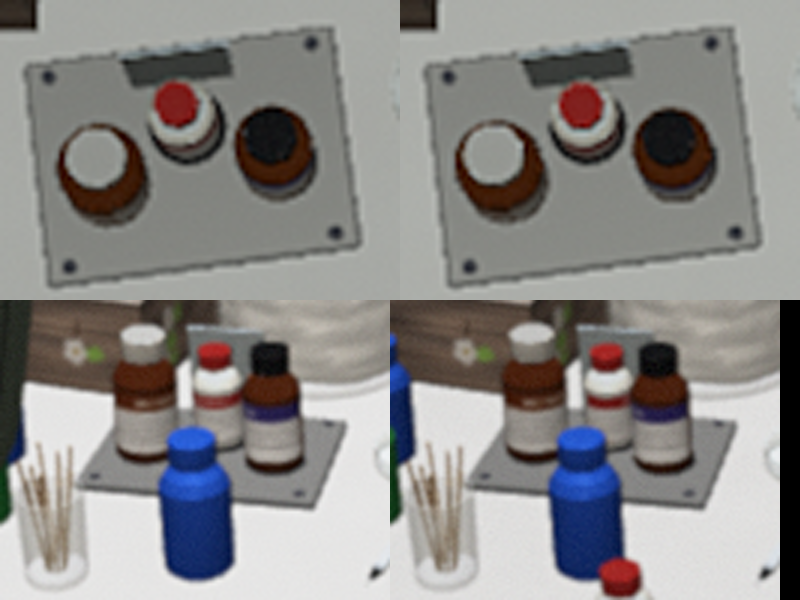

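View pics/s17.png

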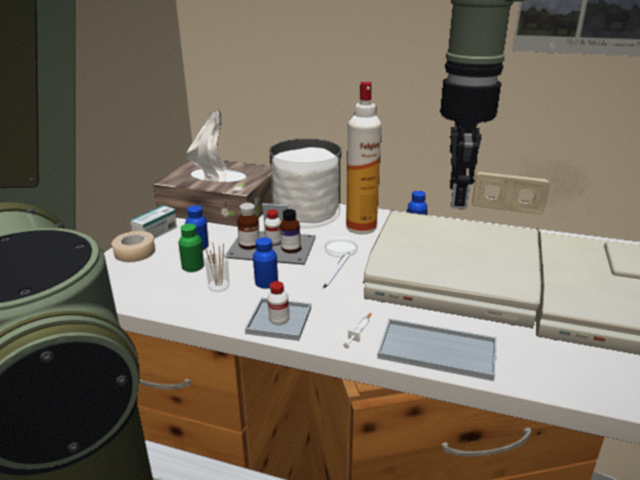

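All the bottles stand upright. The brown ones are within about 1–1.4 px (2–3 mm) of their earlier image positions, the spent one is in the square tray at (278,302), and the swab glass and the blue bottle in front of the stand show no shift. The gripper is clear, so I hand in.

```bash
python3 -c "
from workcell import ticket,arm
print(ticket.job_done(), arm.state()['clock'])"
```

```text
the job is handed in; nothing more can be done
the job is handed in; nothing more can be done
```

The swap is done in the order asked, and I handed the job in at about 58.5 s of the 138 s. Both brown bottles went into the oblong tray, the spent bottle into the square tray, and the fresh one onto the rear spot. Then the big bottle went back on the left front spot and the medium one on the right.

The last pictures, taken before hand-in, show:
- **Upright:** all four bottles stand upright, and the gripper is clear of everything.
- **Fresh bottle:** it is within about 2 mm of the rear spot's centre. Its cap shows 2.4 mm from where the spent one's was. The two estimates of the spot's centre disagreed by about 2 mm, so I can't place it more exactly than that.
- **Brown bottles:** each stands about 2–3 mm from where it stood before. I did not correct this.
- **Left alone:** the swab glass and the blue bottle in front of the stand show no shift. The other look-alikes I checked only by eye.

Forces read at the end of each move stayed at about 7 N or less.

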